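# Box up the nodule sample

## Robot

A 7-joint arm with a two-finger parallel gripper is mounted at the origin on the work surface. World frame = base frame: x ahead of the robot, y to its left, z up, the work surface at z = 0. Lengths are in m, angles in rad, forces in N, time in s.
With the tool pointing down it reaches from about 0.425 to 0.95 m from the base axis. Payload 16.7 kg.
Tool frame: the origin (TCP) lies midway between the tips of the shut fingers; the grasp point (between the pads) lies r.pinch_z behind it (r.pinch_z is the distance from the TCP to the grasp point, in m); z points along the fingers, y is the line along which they close (so a half turn about z gives the same grasp; the last joint's range is limited). The gripper opens to 94 mm and grips with 3 to 60 N. Pads are 16 mm wide; open, the fingers measure 119 mm over their backs; the gripper's body (75 mm by 177 mm) begins 78 mm behind the grasp point.
Start: joints at [1.117, 0.426, 0.074, 1.606, -0.034, 1.111, -0.067], TCP at [0.203, -0.644, 0.205] pointing down, gripper open.
Joint ranges: [-2.85, 2.85], [-0.5, 2.14], [-1.23, 1.37], [0.21, 2.46], [-1.02, 4.16], [0.16, 2.05], [-2.73, 2.73]. Speed limits (rad/s): [1.89, 1.89, 2.39, 2.39, 3.01, 3.01, 3.01].

## Interface

Orientations are given as a rotation vector (axis times angle).
In Python, from plant import monitor, eyes, r gives the robot as it stands.
- The arm moves only by the shell command python3 -m jog 'ROWS' [OPENING] [FORCE]. ROWS is JSON, a list that holds one entry, the list of rows, each a list of 4 numbers: the shift along the tool's x, y, z in m, then the turn about the tool's z in degrees. A call has 1 to 12 rows; each row shifts and turns the commanded pose from where the row before left it, along the tool's axes as they then stand; what a row does not reach is not made up. A row lasts 1/8 s, in which the tool goes at most 62.5 mm and 10.7 degrees, less where a joint would pass 70% of its speed; a pose out of reach is approached as far as the arm can. A call is refused whole if a number of a shift passes 0.0625 or a number of a turn 10.7, either way. A call with a gripper value outside its range is refused whole. OPENING is the finger opening in m, from 0 to 0.094, set as the call begins (- or left out, the last holds). The fingers move at their own pace and stop on an object; FORCE is the grip in N (left out, the last holds). Time passes only in rows, so rows that do not move let the fingers close. It gives the time, the measured TCP pose, the force, the opening and the grip force at its end, in the units of the state.
- monitor.get_obs(): the state, without advancing time (a new reading comes with each control period).
- eyes.grab_frame(name): name is "side" or "top"; returns a dict with "img" (480x640x3 uint8, blue, green, red), "depth" (480x640 float32, m along the optical axis (not along the pixel's ray), 0 where there is no reading), "mtx" (3x3 intrinsics, pixels), "pose" (4x4, takes a point from camera to world coordinates). Camera axes: x right, y down, z forward; pixel columns grow to the right and rows downward; lengths in m; the calibration is good to about 2 mm. A picture is of the moment at which its call begins.
- r.finish_job(): hands the job in; it is judged then, once.
The state is a dict: "t": time; "joint_positions": joint angles; "joint_velocities": joint speeds; "effort": joint torques, N m; "tcp_pos": TCP position; "orientation": TCP orientation; "contact_force": force on the tool from outside, world axes, zero at the start; "moment": the same for the moment, N m; "finger_gap": finger opening in m; "grasp_force": force on a finger pad.
Only numpy, scipy, OpenCV 4.12 (cv2) and the standard library are available. Lean on these libraries where they do the work, as an engineer would, in place of code of your own. Each camera call takes 0.05 s, during which the arm holds its last target. There are 200 camera calls.

## Task

Take the open, empty sample box out of the packed rack by tipping it towards you by its tab, and stand it upright in the middle of the rubber mat that has no jar on it. Then scoop all the nodules out of both lanes of the white sorting tray with the bench scoop, without touching them with your fingers, tip them into the box, and stand the scoop back in the middle of its steel rest. Leave the filled boxes in the rack and the jar where they are.

Things in the scene. Friction and masses are not known exactly. Their poses are not given: they have to be found in the camera images.
- box: the only open, empty sample box: white plastic, outside 80 (x) by 76 (y) by 120 mm high, walls and floor 3 mm, about 0.15 kg. Origin at the centre of its underside, z up, pull tab on the front (-x) face. It starts in one of the two inner places of the rack, tab forward, a filled box 2 mm away on either side
- box_tab (a point): middle of the open box's pull tab, at (-55, 0, 106) mm from the box's origin. The flat tab stands out from the front: 30 mm long (box x from -70 to -40 mm), 8 mm thick (y), 28 mm high, its top level with the box's top at 120 mm; pinch it from above across y
- rack: fixed grey rack with a row of four boxes; origin at the centre of its underside, front (-x) roughly towards the robot, y along the row. Boxes stand on its floor (10 mm above the underside) at y = -117, -39, 39, 117 mm and x = 0. In front a sill (inner face x = -45 mm, 8 mm thick) rises 16 mm over the floor
- rack_bar (a point): middle of the bar that runs above the boxes' rear edge: rack x = 26 to 52 mm, underside 14 mm above the boxes' tops, its top 152 mm above the rack's underside. Because of bar and sill a box cannot be lifted straight out: tip its top forward about its front lower edge (0.3 to 0.4 rad) and lift it out so tilted
- full_1: closed, filled sample box with a flat grey lid, standing in the rack, 80 (x) by 76 (y) by 120 mm, 0.6 kg, with the same tab as the open box; origin at the centre of its underside, z up, tab towards -x. To be left in the rack
- full_2: closed, filled sample box with a flat grey lid, standing in the rack, 80 (x) by 76 (y) by 120 mm, 0.6 kg, with the same tab as the open box; origin at the centre of its underside, z up, tab towards -x. To be left in the rack
- full_3: closed, filled sample box with a flat grey lid, standing in the rack, 80 (x) by 76 (y) by 120 mm, 0.6 kg, with the same tab as the open box; origin at the centre of its underside, z up, tab towards -x. To be left in the rack
- mat_1: thin black rubber mat 105 by 105 mm, 3 mm thick, fixed; origin at the centre of its underside. One of the two mats has a jar on it, the other is free
- mat_2: thin black rubber mat 105 by 105 mm, 3 mm thick, fixed; origin at the centre of its underside. One of the two mats has a jar on it, the other is free
- jar_1: closed glass jar 54 mm across, 85 mm high; origin at the centre of its underside. Exactly one of jar_1 (stands on mat_1) and jar_2 (stands on mat_2) is present, the other is None. Leave it alone
- jar_2: closed glass jar 54 mm across, 85 mm high; origin at the centre of its underside. Exactly one of jar_1 (stands on mat_1) and jar_2 (stands on mat_2) is present, the other is None. Leave it alone
- tray: fixed white sorting tray with two lanes along x, 208 (x) by 176 (y) by 46 mm high, upright walls 4 mm thick; origin at the centre of its underside. Flat floor at z = 4 mm, inside from x = -100 to 100 mm; each lane is 82 mm wide, centred at y = -43 and 43 mm. Smooth: nodules driven against an end wall slide up over the lip of a scoop that is flat on the floor
- scoop: flat aluminium bench scoop, 0.12 kg, stands by itself; origin on the underside in the middle of the pan, z up. Pan floor 2 mm thick, 74 mm wide (y) at the lip at x = -45 mm, tapering to 58 mm at the back; open mouth to -x, side walls 24 mm high, back wall 32 mm high at x = 45 mm; the underside ends at x = 61 mm
- scoop_grip (a point): middle of the scoop's upright black grip, at (55, 0, 98) mm from the scoop's origin, behind the back wall. The grip is 24 (x) by 16 mm (y), from 70 to 126 mm above the underside; pinch it from above across y
- rest: thin steel plate, the scoop's rest, 90 (x) by 150 mm (y), 3 mm thick, fixed; origin at the centre of its underside. The scoop starts on it
- nodule_1: knobbly stone-like nodule (a coralline-algae lump), about 20 to 21 mm across, 15 g, roughly round, rolls on slopes above about 20 degrees; origin at its centre. Five to eight nodules are present in a run (None: absent); nodules 1 to 4 start in the lane at tray y = -43 mm, 5 to 8 in the other, all near the tray's -x end
- nodule_2: knobbly stone-like nodule (a coralline-algae lump), about 20 to 21 mm across, 15 g, roughly round, rolls on slopes above about 20 degrees; origin at its centre. Five to eight nodules are present in a run (None: absent); nodules 1 to 4 start in the lane at tray y = -43 mm, 5 to 8 in the other, all near the tray's -x end
- nodule_3: knobbly stone-like nodule (a coralline-algae lump), about 20 to 21 mm across, 15 g, roughly round, rolls on slopes above about 20 degrees; origin at its centre. Five to eight nodules are present in a run (None: absent); nodules 1 to 4 start in the lane at tray y = -43 mm, 5 to 8 in the other, all near the tray's -x end
- nodule_4: knobbly stone-like nodule (a coralline-algae lump), about 20 to 21 mm across, 15 g, roughly round, rolls on slopes above about 20 degrees; origin at its centre. Five to eight nodules are present in a run (None: absent); nodules 1 to 4 start in the lane at tray y = -43 mm, 5 to 8 in the other, all near the tray's -x end
- nodule_5: knobbly stone-like nodule (a coralline-algae lump), about 20 to 21 mm across, 15 g, roughly round, rolls on slopes above about 20 degrees; origin at its centre. Five to eight nodules are present in a run (None: absent); nodules 1 to 4 start in the lane at tray y = -43 mm, 5 to 8 in the other, all near the tray's -x end
- nodule_6: knobbly stone-like nodule (a coralline-algae lump), about 20 to 21 mm across, 15 g, roughly round, rolls on slopes above about 20 degrees; origin at its centre. Five to eight nodules are present in a run (None: absent); nodules 1 to 4 start in the lane at tray y = -43 mm, 5 to 8 in the other, all near the tray's -x end
- nodule_7: knobbly stone-like nodule (a coralline-algae lump), about 20 to 21 mm across, 15 g, roughly round, rolls on slopes above about 20 degrees; origin at its centre. Five to eight nodules are present in a run (None: absent); nodules 1 to 4 start in the lane at tray y = -43 mm, 5 to 8 in the other, all near the tray's -x end
- nodule_8: knobbly stone-like nodule (a coralline-algae lump), about 20 to 21 mm across, 15 g, roughly round, rolls on slopes above about 20 degrees; origin at its centre. Five to eight nodules are present in a run (None: absent); nodules 1 to 4 start in the lane at tray y = -43 mm, 5 to 8 in the other, all near the tray's -x end
Not all that is in view belongs to the job. What is shaped like the full_2 but brown or purple is not meant.

How it is judged:
On the way, in this order (a step that is already met when the one before it is completed fails the run):
1. the open box is tipped forward at least 0.2 rad with its foot still in the rack (angle between box's own z axis and vertical above 0.2 rad and z of box in the frame of rack below 0.06 m and x of box in the frame of rack between -0.05 and 0.05 m), for 0.1 s.
2. the open box stands upright on the free mat, let go ((horizontal distance between box and mat_1 below 0.03 m or horizontal distance between box and mat_2 below 0.03 m) and angle between box's own z axis and vertical below 0.1 rad and height (world z) of box below 0.012 m and linear speed of box below 0.03 m/s and contact force between the fingers and box below 0.1 N), for 0.3 s.
3. at least one nodule is lifted clear of the tray in the scoop (((x of nodule_1 in the frame of scoop between -0.05 and 0.046 m and y of nodule_1 in the frame of scoop between -0.037 and 0.037 m and z of nodule_1 in the frame of scoop between 0 and 0.05 m and height (world z) of nodule_1 above 0.07 m) or (x of nodule_2 in the frame of scoop between -0.05 and 0.046 m and y of nodule_2 in the frame of scoop between -0.037 and 0.037 m and z of nodule_2 in the frame of scoop between 0 and 0.05 m and height (world z) of nodule_2 above 0.07 m) or (x of nodule_3 in the frame of scoop between -0.05 and 0.046 m and y of nodule_3 in the frame of scoop between -0.037 and 0.037 m and z of nodule_3 in the frame of scoop between 0 and 0.05 m and height (world z) of nodule_3 above 0.07 m) or (x of nodule_4 in the frame of scoop between -0.05 and 0.046 m and y of nodule_4 in the frame of scoop between -0.037 and 0.037 m and z of nodule_4 in the frame of scoop between 0 and 0.05 m and height (world z) of nodule_4 above 0.07 m) or (x of nodule_5 in the frame of scoop between -0.05 and 0.046 m and y of nodule_5 in the frame of scoop between -0.037 and 0.037 m and z of nodule_5 in the frame of scoop between 0 and 0.05 m and height (world z) of nodule_5 above 0.07 m) or (x of nodule_6 in the frame of scoop between -0.05 and 0.046 m and y of nodule_6 in the frame of scoop between -0.037 and 0.037 m and z of nodule_6 in the frame of scoop between 0 and 0.05 m and height (world z) of nodule_6 above 0.07 m) or (x of nodule_7 in the frame of scoop between -0.05 and 0.046 m and y of nodule_7 in the frame of scoop between -0.037 and 0.037 m and z of nodule_7 in the frame of scoop between 0 and 0.05 m and height (world z) of nodule_7 above 0.07 m) or (x of nodule_8 in the frame of scoop between -0.05 and 0.046 m and y of nodule_8 in the frame of scoop between -0.037 and 0.037 m and z of nodule_8 in the frame of scoop between 0 and 0.05 m and height (world z) of nodule_8 above 0.07 m))), for 0.2 s.
4. all nodules lie in the box (x of nodule_1 in the frame of box between -0.04 and 0.04 m and y of nodule_1 in the frame of box between -0.038 and 0.038 m and z of nodule_1 in the frame of box between 0 and 0.115 m and x of nodule_2 in the frame of box between -0.04 and 0.04 m and y of nodule_2 in the frame of box between -0.038 and 0.038 m and z of nodule_2 in the frame of box between 0 and 0.115 m and x of nodule_3 in the frame of box between -0.04 and 0.04 m and y of nodule_3 in the frame of box between -0.038 and 0.038 m and z of nodule_3 in the frame of box between 0 and 0.115 m and x of nodule_4 in the frame of box between -0.04 and 0.04 m and y of nodule_4 in the frame of box between -0.038 and 0.038 m and z of nodule_4 in the frame of box between 0 and 0.115 m and x of nodule_5 in the frame of box between -0.04 and 0.04 m and y of nodule_5 in the frame of box between -0.038 and 0.038 m and z of nodule_5 in the frame of box between 0 and 0.115 m and x of nodule_6 in the frame of box between -0.04 and 0.04 m and y of nodule_6 in the frame of box between -0.038 and 0.038 m and z of nodule_6 in the frame of box between 0 and 0.115 m and x of nodule_7 in the frame of box between -0.04 and 0.04 m and y of nodule_7 in the frame of box between -0.038 and 0.038 m and z of nodule_7 in the frame of box between 0 and 0.115 m and x of nodule_8 in the frame of box between -0.04 and 0.04 m and y of nodule_8 in the frame of box between -0.038 and 0.038 m and z of nodule_8 in the frame of box between 0 and 0.115 m), for 0.3 s.
At the end, for the whole second after the job is handed in: All nodules present are in the open box; it stands upright (0.1 rad) on the free mat within 30 mm of the mat centre; the scoop stands upright (0.12 rad) on its rest, origin within 35 mm of the rest centre; both at rest; the filled boxes are still in the rack (all of step 4 and (horizontal distance between box and mat_1 below 0.03 m or horizontal distance between box and mat_2 below 0.03 m) and angle between box's own z axis and vertical below 0.1 rad and height (world z) of each of box, scoop below 0.012 m and linear speed of each of box, scoop below 0.03 m/s and not ((horizontal distance between full_1 and rack above 0.165 m or angle between full_1's own z axis and vertical above 0.4 rad) or (horizontal distance between full_2 and rack above 0.165 m or angle between full_2's own z axis and vertical above 0.4 rad) or (horizontal distance between full_3 and rack above 0.165 m or angle between full_3's own z axis and vertical above 0.4 rad)) and horizontal distance between scoop and rest below 0.035 m and angle between scoop's own z axis and vertical below 0.12 rad); the robot touches nothing.
It fails at once if a finger touches a nodule (contact force between the fingers and nodule_1 above 0.5 N or contact force between the fingers and nodule_2 above 0.5 N or contact force between the fingers and nodule_3 above 0.5 N or contact force between the fingers and nodule_4 above 0.5 N or contact force between the fingers and nodule_5 above 0.5 N or contact force between the fingers and nodule_6 above 0.5 N or contact force between the fingers and nodule_7 above 0.5 N or contact force between the fingers and nodule_8 above 0.5 N).
It fails at once if the jar is moved more than 20 mm or tipped over ((distance of jar_1 from where it was at the start of the episode above 0.02 m or angle between jar_1's own z axis and vertical above 0.5 rad) or (distance of jar_2 from where it was at the start of the episode above 0.02 m or angle between jar_2's own z axis and vertical above 0.5 rad)).
It fails at once if a filled box is tipped more than 0.4 rad or taken out of its place ((horizontal distance between full_1 and rack above 0.165 m or angle between full_1's own z axis and vertical above 0.4 rad) or (horizontal distance between full_2 and rack above 0.165 m or angle between full_2's own z axis and vertical above 0.4 rad) or (horizontal distance between full_3 and rack above 0.165 m or angle between full_3's own z axis and vertical above 0.4 rad)).
Of jar_1, jar_2 only 1 to 1 are there at a start; the rules pass over those that are not, and their reading is None.
Of nodule_1, nodule_2, nodule_3, nodule_4, nodule_5, nodule_6, nodule_7, nodule_8 only 5 to 8 are there at a start; the rules pass over those that are not, and their reading is None.
At some moment in a run one of scoop may be knocked a few centimetres aside while the robot is not near it.
It also fails if it takes over 208 s, if anything falls off the work surface, if the arm or the gripper's body presses on something with over 40 N, if the wrist force passes 120 N, or if a joint passes its speed limit or range.

## Working session

There is one attempt and no reset: what is moved stays moved. The work goes in short steps, Python scripts to look and compute and a shell command to move; the robot and the scene stay as the last step left them, time stands still between calls to the robot, and variables do not carry over. Pictures are saved under pics/ and viewed, at most 14 in all, crops included, and the job is handed in when it is done.

```bash
ls; mkdir -p pics
cat > h.py <<'E'
import numpy as np, cv2
from plant import monitor, eyes, r
def grab(n,save=None):
    f=eyes.grab_frame(n)
    if save: cv2.imwrite('pics/'+save+'.png',f['img'])
    return f
def cloud(f):
    d=f['depth'];K=f['mtx'];v,u=np.mgrid[:480,:640]
    p=np.stack([(u-K[0,2])/K[0,0]*d,(v-K[1,2])/K[1,1]*d,d],-1)
    P=p@f['pose'][:3,:3].T+f['pose'][:3,3]; P[d==0]=np.nan
    return P
def ray(f,u,v,z):
    K=f['mtx'];a=f['pose'][:3,:3]@np.array([(u-K[0,2])/K[0,0],(v-K[1,2])/K[1,1],1]);o=f['pose'][:3,3]
    return o+a*(z-o[2])/a[2]
def px(f,p):
    q=f['pose'][:3,:3].T@(np.array(p)-f['pose'][:3,3]);q=f['mtx']@q;return q[:2]/q[2]
E
python3 - <<'E'
from h import *
for n in('top','side'):
    f=grab(n,n+'0');print(n,f['pose'].round(3).tolist(),f['mtx'].round(1).tolist())
print(monitor.get_obs(),r.pinch_z)
E
```

```text
pics
top [[-0.009, -0.996, 0.091, 0.342], [-1.0, 0.01, 0.009, 0.005], [-0.01, -0.091, -0.996, 1.128], [0.0, 0.0, 0.0, 1.0]] [[520.6, 0.0, 312.9], [0.0, 520.6, 249.5], [0.0, 0.0, 1.0]]
side [[0.984, -0.142, 0.109, 0.356], [-0.179, -0.734, 0.656, -0.635], [-0.013, -0.665, -0.747, 0.861], [0.0, 0.0, 0.0, 1.0]] [[477.5, 0.0, 314.6], [0.0, 477.5, 230.5], [0.0, 0.0, 1.0]]
{'t': 0.1, 'joint_positions': array([ 1.11650181,  0.42668136,  0.07385061,  1.60654196, -0.03410116,
        1.11078796, -0.06707315]), 'joint_velocities': array([-0.00023813, -0.00157521,  0.00128114, -0.00119777,  0.00148992,
        0.00139718,  0.00028712]), 'effort': array([ 7.79631810e-03, -9.37474108e+01,  3.67650837e+00, -4.55041730e+01,
       -4.87345783e-02,  1.68882182e-02,  5.72214822e-05]), 'tcp_pos': array([ 0.20242218, -0.64351945,  0.20483808]), 'orientation': array([-3.10406437e+00, -4.76742534e-01,  4.00394321e-04]), 'contact_force': array([-0.55682716,  0.06997696,  0.74835029]), 'moment': array([-0.00329725, -0.02525728, -0.01267769]), 'grasp_force': 0.0, 'finger_gap': 0.09435472856576206} 0.0188
```

View pics/top0.png

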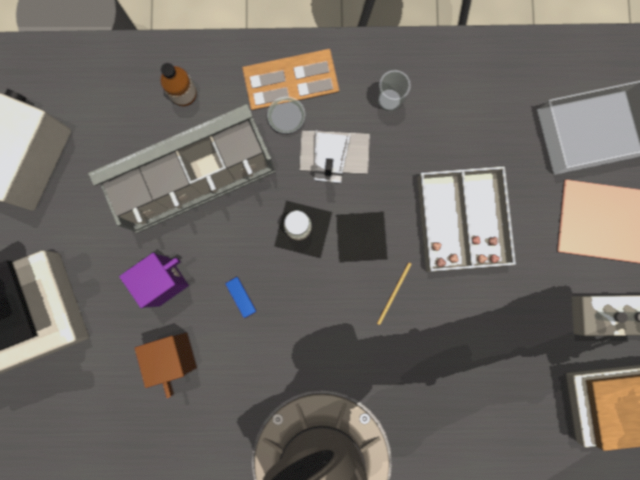

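View pics/side0.png

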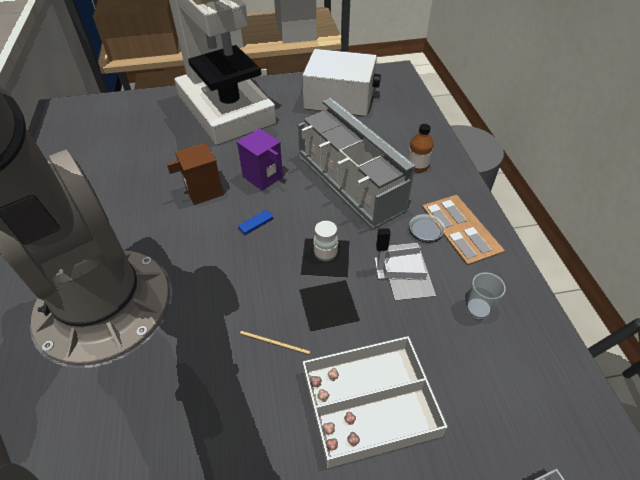

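```bash
cat > m.py <<'E'
from h import *
def rect(P,m):
    m=cv2.morphologyEx(m.astype(np.uint8),cv2.MORPH_OPEN,np.ones((2,2),np.uint8))
    n,l,s,c=cv2.connectedComponentsWithStats(m)
    out=[]
    for i in range(1,n):
        if s[i,4]<40: continue
        q=P[l==i]; R=cv2.minAreaRect((q[:,:2]*1000).astype(np.float32))
        out.append((s[i,4],np.round(R[0]),np.round(R[1]),round(R[2],1),np.median(q[:,2]).round(3),c[i].round()))
    return out
def show(t,o):
    print(t)
    for x in o: print('  ',*x)
E
python3 - <<'E'
from m import *
f=grab('top');P=cloud(f);I=f['img'].astype(int);z=P[...,2];hsv=cv2.cvtColor(f['img'],cv2.COLOR_BGR2HSV)
v,u=np.mgrid[:480,:640]
show('bar',rect(P,(z>.145)&(z<.16)&(u>80)&(u<290)&(v<240)&(v>90)))
show('lids/tabs',rect(P,(z>.122)&(z<.138)&(u>80)&(u<290)&(v<240)&(v>90)))
show('tray rim',rect(P,(z>.038)&(z<.054)&(u>400)&(u<530)&(v<290)&(v>150)))
show('dark mats',rect(P,(I.max(-1)<42)&(z<.02)&(u>270)&(u<395)&(v<270)&(v>195)))
show('scoopgrip',rect(P,(z>.1)&(u>290)&(u<380)&(v<195)&(v>110)))
show('scoop',rect(P,(z>.012)&(u>310)&(u<352)&(v<195)&(v>110)))
show('rest',rect(P,(I.min(-1)>110)&(z<.02)&(u>290)&(u<380)&(v<195)&(v>120)))
show('jar',rect(P,(z>.06)&(z<.1)&(u>270)&(u<330)&(v<250)&(v>200)))
show('nod',rect(P,(hsv[...,1]>70)&((hsv[...,0]<14)|(hsv[...,0]>170))&(u>420)&(u<510)&(v<270)&(v>170)))
big=cv2.resize(f['img'][90:280,80:400],None,fx=2.5,fy=2.5,interpolation=cv2.INTER_CUBIC);cv2.imwrite('pics/crop1.png',big)
E
```

```text
bar
   2438 [nan nan] [0. 0.] 0.0 nan [171. 146.]
lids/tabs
   4835 [594. 262.] [100. 311.] 27.2 nan [178. 172.]
tray rim
   1087 [ 508. -319.] [215. 196.] 4.1 nan [468. 219.]
dark mats
scoopgrip
   119 [617. -21.] [15. 56.] 81.2 nan [329. 166.]
scoop
   224 [613. -24.] [38. 48.] 38.4 nan [329. 170.]
rest
   88 [719.  48.] [26. 22.] 0.2 0.002 [296. 126.]
   2633 [649. -36.] [154. 118.] 85.6 nan [336. 152.]
   63 [599.  -5.] [29. 10.] 80.6 0.002 [321. 180.]
   94 [600. -37.] [27. 17.] 87.9 0.002 [336. 180.]
jar
   475 [494.  47.] [36. 47.] 52.5 nan [297. 224.]
nod
   40 [ 456. -369.] [13. 14.] 4.6 0.021 [493. 242.]
   42 [ 447. -252.] [13. 16.] 11.9 0.019 [437. 247.]
   42 [ 420. -285.] [14. 13.] 86.9 0.02 [454. 259.]
   45 [ 418. -347.] [21. 11.] 77.5 0.019 [482. 260.]
   47 [ 419. -374.] [21. 13.] 82.3 0.019 [495. 260.]
   46 [ 410. -258.] [17. 13.] 40.9 0.02 [441. 264.]
```

View pics/crop1.png

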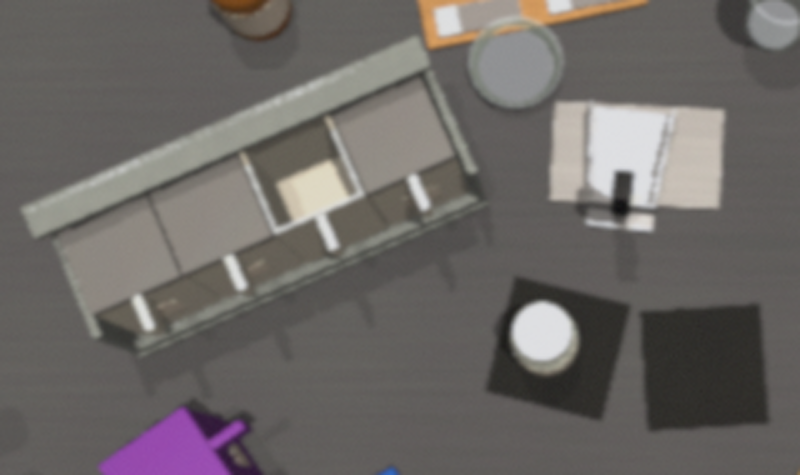

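Run:
```python
from m import *
f=grab('top');g=grab('side');P=cloud(f);z=np.nan_to_num(P[...,2],nan=-1);hsv=cv2.cvtColor(f['img'],cv2.COLOR_BGR2HSV);I=f['img'].astype(int)
v,u=np.mgrid[:480,:640]
P[np.isnan(P)]=-9
c=lambda x,y,h:ray(f,80+x/2.5,90+y/2.5,h)[:2].round(4)
T=[c(144,313,.13),c(235,272,.13),c(328,232,.13),c(418,192,.13)];print('tabs',T,'yaw',np.degrees(np.arctan2(*(T[0]-T[3])[::-1]))-90)
show('bar',rect(P,(z>.145)&(z<.16)&(u>80)&(u<290)&(v<240)&(v>90)))
show('rim',rect(P,(z>.038)&(z<.054)&(u>400)&(u<530)&(v<290)&(v>150)))
show('mats',rect(P,(hsv[...,2]<48)&(z<.02)&(u>270)&(u<395)&(v<270)&(v>195)))
print('mat',[c(*q,.003) for q in[(641,311),(759,304),(768,422),(649,430)]])
print('rest',[c(*q,.003) for q in[(553,102),(724,110),(720,208),(549,200)]])
show('grip',rect(P,(z>.115)&(z<.14)&(u>290)&(u<380)&(v<195)&(v>110)))
print('scoop lip',c(590,104,.005+.024),c(675,113,.005+.024),'foot',c(586,225,.005),c(655,230,.005),'grip top',c(624,172,.129))
```

```text
tabs [array([0.5037, 0.3542]), array([0.5352, 0.2838]), array([0.566 , 0.2114]), array([0.597 , 0.1412])] yaw 23.654772918258686
bar
   2433 [-4076. -4381.] [13498.   360.] 44.7 0.151 [171. 146.]
rim
   1105 [-4242. -4562.] [13010.   283.] 41.8 0.042 [469. 219.]
mats
   372 [-4231. -4468.] [13157.    62.] 43.8 0.002 [299. 240.]
   82 [-4247. -4552.] [13020.    25.] 43.2 0.001 [367. 229.]
mat [array([ 0.5214, -0.0366]), array([ 0.5264, -0.1396]), array([ 0.4232, -0.1451]), array([ 0.4172, -0.0421])]
rest [array([0.7094, 0.0389]), array([ 0.7002, -0.1124]), array([ 0.612 , -0.1072]), array([0.6209, 0.0431])]
grip
   108 [616. -21.] [14. 54.] 79.9 0.127 [329. 165.]
scoop lip [0.6987 0.0061] [ 0.6898 -0.0673] foot [0.5977 0.0107] [ 0.5926 -0.0497] grip top [ 0.6113 -0.0201]
```

```bash
sed -i 's/q=P\[l==i\];/q=P[l==i]; q=q[q[:,2]>-.05];/' m.py
cat > st.py <<'E'
from h import *
def psi():
    from scipy.spatial.transform import Rotation as R
    o=monitor.get_obs();x=R.from_rotvec(o['orientation']).as_matrix()[:,0];return o,np.degrees(np.arctan2(x[1],x[0]))
def go(p,yaw=None):
    """tool-frame shift of the grasp point to world p, and turn"""
    o,s=psi();g=o['tcp_pos']+[0,0,r.pinch_z];d=np.array(p)-g;a=np.radians(s)
    t=[d@[np.cos(a),np.sin(a),0],d@[np.sin(a),-np.cos(a),0],-d[2]]
    print('t %.1f grasp'%o['t'],g.round(4),'psi %.1f'%s,'j7 %.2f'%o['joint_positions'][6],'gap %.4f F %.1f'%(o['finger_gap'],o['grasp_force']),'cf',o['contact_force'].round(1))
    print('tool shift mm',(np.array(t)*1000).round(1),'' if yaw is None else 'turn %.1f'%((s-yaw+180)%360-180))
E
python3 - <<'E'
from m import *
from st import go
f=grab('top');P=cloud(f);z=np.nan_to_num(P[...,2],nan=-1)
v,u=np.mgrid[:480,:640];P[np.isnan(P)]=-9
show('bar',rect(P,(z>.145)&(z<.16)&(u>80)&(u<290)&(v<240)&(v>90)))
show('rim',rect(P,(z>.040)&(z<.052)&(u>400)&(u<530)&(v<290)&(v>150)))
show('grip',rect(P,(z>.12)&(z<.14)&(u>290)&(u<380)&(v<195)&(v>110)))
go([.566,.2114,.24],23.65)
big=cv2.resize(f['img'][150:285,400:535],None,fx=4.4,fy=4.4,interpolation=cv2.INTER_CUBIC);cv2.imwrite('pics/crop2.png',big)
E
```

```text
bar
   2447 [645. 307.] [ 81. 378.] 27.7 0.151 [170. 146.]
rim
   140 [ 599. -350.] [ 29. 123.] 7.5 0.041 [482. 171.]
   46 [ 595. -225.] [16. 34.] 39.6 0.041 [426. 177.]
   170 [ 515. -315.] [168.  20.] 3.6 0.043 [468. 215.]
   43 [ 529. -228.] [49. 15.] 4.7 0.042 [426. 209.]
   60 [ 485. -406.] [55. 24.] 3.2 0.042 [510. 229.]
   91 [ 429. -393.] [48. 57.] 3.6 0.042 [510. 258.]
   53 [ 406. -251.] [20. 45.] 1.3 0.042 [436. 268.]
   58 [ 401. -303.] [ 3. 70.] 4.4 0.038 [463. 268.]
grip
   100 [617. -21.] [14. 55.] 78.7 0.127 [329. 165.]
t 0.3 grasp [ 0.2025 -0.6437  0.224 ] psi 17.5 j7 -0.07 gap 0.0941 F 0.0 cf [ 0.9 -0.1  0.9]
tool shift mm [ 603.3 -706.7  -16. ] turn -6.2
```

View pics/crop2.png

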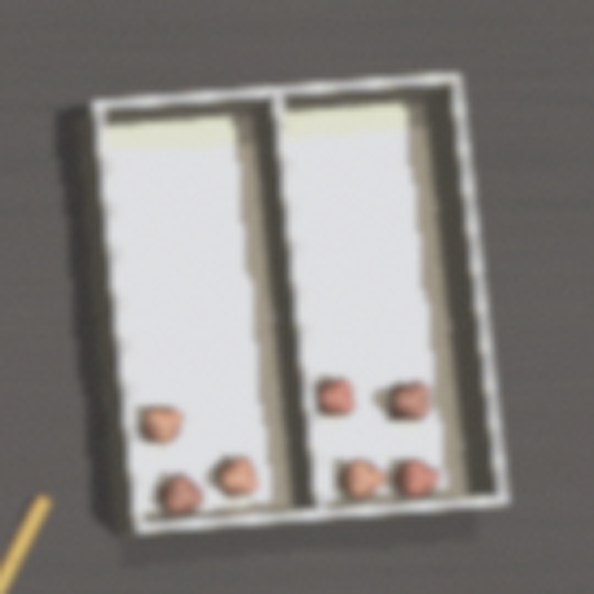

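```bash
python3 -m jog '[[[0.04,-0.02,-0.005,0],[0.04,-0.02,-0.005,0],[0.04,-0.02,-0.005,0],[0.04,-0.02,-0.005,0],[0.04,-0.02,-0.005,0],[0.04,-0.02,-0.005,0],[0.04,-0.02,-0.005,0],[0.04,-0.02,-0.005,0]]]' 0.05 20
python3 -m jog '[[[0.017,-0.034,0,0],[0.017,-0.034,0,0],[0.017,-0.034,0,0],[0.017,-0.034,0,0],[0.017,-0.034,0,0],[0.017,-0.034,0,0],[0.017,-0.034,0,0],[0.017,-0.034,0,0],[0.017,-0.034,0,0],[0.017,-0.034,0,0],[0.017,-0.034,0,0],[0.017,-0.034,0,0]]]'
python3 -m jog '[[[0.017,-0.034,0,0],[0.017,-0.034,0,0],[0.017,-0.034,0,0],[0,0,0,-6.2],[0,0,0,0]]]'
python3 - <<'E'
from h import *
from st import go
go([.566,.2114,.19],23.65)
f=grab('side','side1');t=grab('top')
c=lambda x,y:ray(t,400+x/4.4,150+y/4.4,.046)[:2].round(4)
print([c(*q) for q in [(93,102),(464,74),(508,502),(134,532)]])
E
```

```text
t: 1.3
tcp_pos: [0.4607, -0.3941, 0.2457]
orientation: [3.105, 0.477, 0.0]
contact_force: [0.1, -0.4, -0.1]
finger_gap: 0.0495
grasp_force: 0.0
t: 2.8
tcp_pos: [0.5321, 0.0564, 0.2456]
orientation: [3.105, 0.477, 0.0]
contact_force: [0.5, -0.0, -0.9]
finger_gap: 0.0503
grasp_force: 0.0
t: 3.42
tcp_pos: [0.5499, 0.1679, 0.2453]
orientation: [-3.075, -0.644, 0.0]
contact_force: [-0.1, -0.2, -0.5]
finger_gap: 0.0501
grasp_force: 0.0
t 3.4 grasp [0.5499 0.1679 0.2641] psi 23.7 j7 -1.68 gap 0.0501 F 0.0 cf [-0.1 -0.2 -0.5]
tool shift mm [ 32.2 -33.4  74.1] turn 0.0
[array([ 0.6005, -0.2149]), array([ 0.6121, -0.3927]), array([ 0.4064, -0.4046]), array([ 0.394 , -0.2284])]
```

View pics/side1.png

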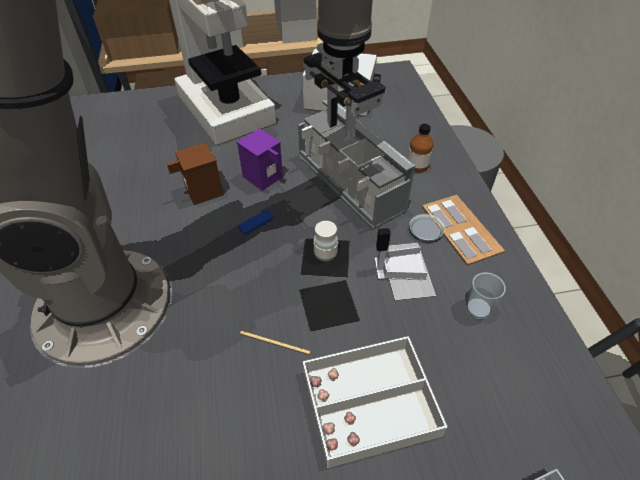

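```bash
python3 -m jog '[[[0.016,-0.017,0.02,0],[0.016,-0.017,0.02,0],[0,0,0.03,0],[0,0,0.03,0],[0,0,0.03,0],[0,0,0.018,0],[0,0,0,0]]]' 0.05 25
python3 -m jog '[[[0,0,0,0],[0,0,0,0],[0,0,0,0],[0,0,0,0]]]' 0.0 25
python3 - <<'E'
from st import go
go([.566,.2114,.116],23.65)
E
```

```text
t: 4.4
tcp_pos: [0.5653, 0.2112, 0.0967]
orientation: [3.075, 0.642, -0.003]
contact_force: [-0.7, 0.3, 0.5]
finger_gap: 0.0498
grasp_force: 0.0
t: 4.9
tcp_pos: [0.5658, 0.2118, 0.0979]
orientation: [-3.075, -0.644, -0.001]
contact_force: [-0.6, -0.8, 0.8]
finger_gap: 0.0134
grasp_force: 0.0
t 4.9 grasp [0.5658 0.2118 0.1167] psi 23.7 j7 -1.83 gap 0.0134 F 0.0 cf [-0.6 -0.8  0.8]
tool shift mm [-0.   0.5  0.7] turn 0.0
```

```bash
python3 -m jog '[[[0,0,0,0],[0,0,0,0],[0,0,0,0]]]' 0.0 25
python3 -m jog '[[[-0.005,0,0,0],[-0.005,0,0.001,0],[-0.005,0,0.001,0],[-0.005,0,0.0015,0],[-0.005,0,0.0015,0],[-0.005,0,0.002,0],[-0.005,0,0.002,0],[-0.005,0,0.0025,0],[-0.004,0,0.002,0],[0,0,0,0],[0,0,0,0]]]'
python3 - <<'E'
from h import *
from st import go
go([.566,.2114,.116],23.65)
f=grab('side')
cv2.imwrite('pics/s2.png',cv2.resize(f['img'][60:260,260:460],None,fx=3,fy=3))
E
```

```text
t: 5.28
tcp_pos: [0.5658, 0.2118, 0.0977]
orientation: [3.075, 0.644, 0.0]
contact_force: [-1.2, -0.9, 3.8]
finger_gap: 0.0081
grasp_force: 25.0
t: 6.65
tcp_pos: [0.5249, 0.194, 0.0838]
orientation: [3.075, 0.644, -0.001]
contact_force: [2.1, 2.6, -2.5]
finger_gap: 0.0078
grasp_force: 25.0
t 6.7 grasp [0.5249 0.194  0.1026] psi 23.7 j7 -1.84 gap 0.0078 F 25.0 cf [ 2.1  2.6 -2.5]
tool shift mm [ 44.6   0.5 -13.4] turn 0.0
```

View pics/s2.png

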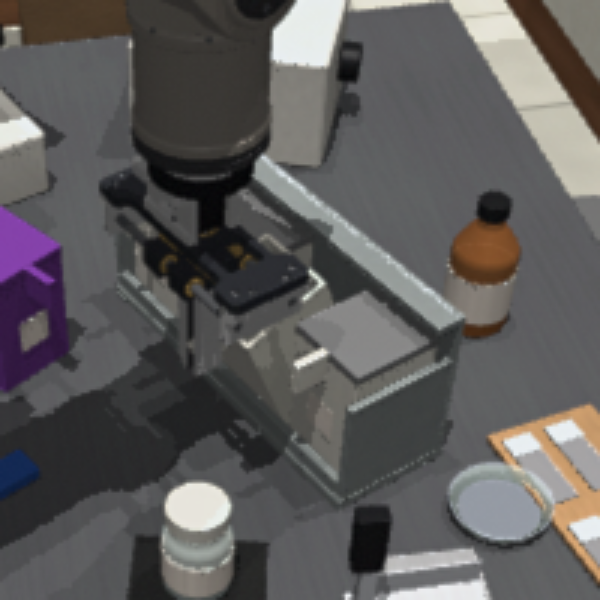

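```bash
python3 -m jog '[[[0,0,0,0],[0,0,0,0],[-0.001,0,-0.006,0],[-0.002,0,-0.006,0],[-0.002,0,-0.006,0],[-0.002,0,-0.006,0],[-0.002,0,-0.006,0],[-0.003,0,-0.005,0],[0,0,0,0]]]' 0.0 55
python3 -m jog '[[[-0.012,0,-0.003,0],[-0.012,0,-0.003,0],[-0.012,0,-0.003,0],[-0.012,0,-0.004,0],[-0.012,0,-0.005,0],[-0.012,0,-0.006,0],[-0.006,0,-0.015,0],[0,0,-0.02,0],[0,0,-0.025,0],[0,0,-0.025,0],[0,0,-0.02,0],[0,0,0,0]]]'
python3 - <<'E'
from h import *
from st import go
go([.472,-.146-.036,.22],90)
f=grab('side','s3')
E
```

```text
t: 7.82
tcp_pos: [0.5144, 0.1893, 0.1194]
orientation: [-3.075, -0.644, -0.001]
contact_force: [0.4, 0.4, -2.7]
finger_gap: 0.0077
grasp_force: 55.0
t: 9.32
tcp_pos: [0.4436, 0.1584, 0.2498]
orientation: [-3.075, -0.644, -0.005]
contact_force: [-0.9, 0.5, -2.9]
finger_gap: 0.0078
grasp_force: 55.0
t 9.3 grasp [0.4436 0.1584 0.2686] psi 23.7 j7 -1.67 gap 0.0078 F 55.0 cf [-0.9  0.5 -2.9]
tool shift mm [-110.6  323.2   48.6] turn -66.3
```

View pics/s3.png

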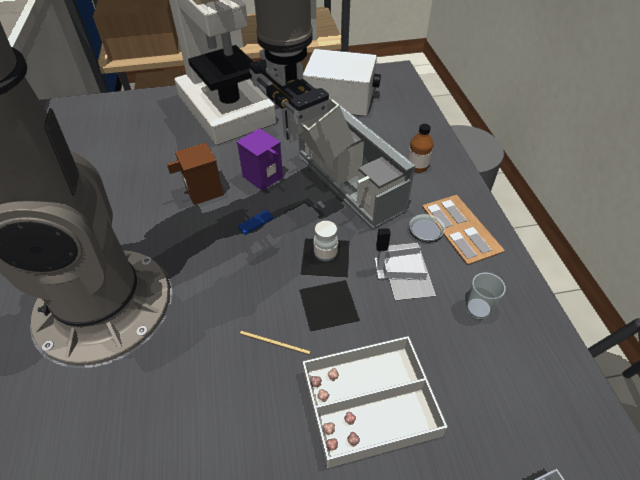

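```bash
python3 -m jog '[[[0,0,0,-9.5],[0,0,0,-9.5],[0,0,0,-9.5],[0,0,0,-9.5],[0,0,0,-9.5],[0,0,0,-9.5],[0,0,0,-9.3],[0,0.015,0,0],[0,0.014,0,0],[0,0,0,0]]]'
python3 -m jog '[[[-0.02,0,0,0],[-0.03,0,0,0],[-0.035,0,0,0],[-0.035,0,0,0],[-0.035,0,0,0],[-0.035,0,0,0],[-0.035,0,0,0],[-0.035,0,0,0],[-0.035,0,0,0],[-0.03,0,0,0],[-0.015,0,0,0],[0,0,0,0]]]'
python3 - <<'E'
from h import *
from st import go
go([.472,-.146-.036,.22],90)
f=grab('side');cv2.imwrite('pics/s4.png',cv2.resize(f['img'][140:400,160:520],None,fx=2,fy=2))
E
```

```text
t: 10.62
tcp_pos: [0.4729, 0.1579, 0.2475]
orientation: [-2.224, -2.217, 0.0]
contact_force: [-0.8, 0.1, -2.4]
finger_gap: 0.0077
grasp_force: 55.0
t: 12.12
tcp_pos: [0.4716, -0.1822, 0.2478]
orientation: [-2.224, -2.219, 0.0]
contact_force: [0.3, 0.3, -1.9]
finger_gap: 0.0075
grasp_force: 55.0
t 12.1 grasp [ 0.4716 -0.1822  0.2666] psi 89.9 j7 0.21 gap 0.0075 F 55.0 cf [ 0.3  0.3 -1.9]
tool shift mm [ 0.2  0.4 46.6] turn -0.1
```

View pics/s4.png

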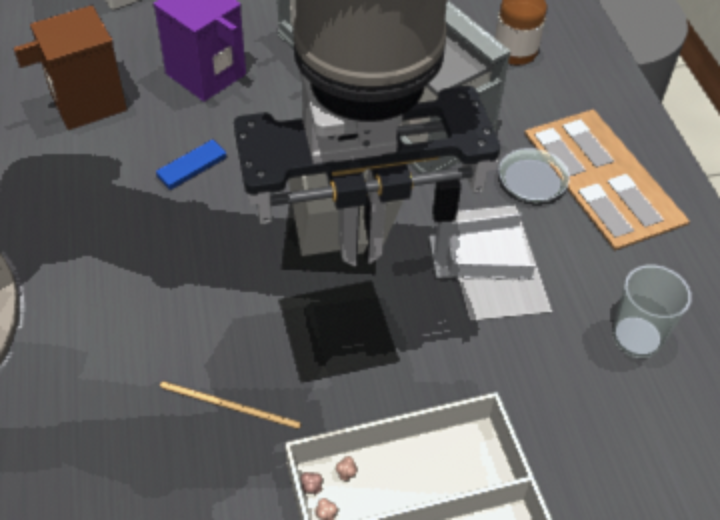

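```bash
python3 -m jog '[[[0,0,0.02,0],[0,0,0.03,0],[0,0,0.03,0],[0,0,0.03,0],[0,0,0.03,0],[0,0,0.015,0],[0,0,0,0],[0,0,0,0]]]'
python3 - <<'E'
from h import *
from st import go
go([.472,-.182,.097],90)
f=grab('side');cv2.imwrite('pics/s5.png',cv2.resize(f['img'][160:360,260:460],None,fx=3,fy=3))
E
```

```text
t: 13.18
tcp_pos: [0.4724, -0.1819, 0.094]
orientation: [2.221, 2.22, 0.001]
contact_force: [-0.8, 0.3, -1.6]
finger_gap: 0.0075
grasp_force: 55.0
t 13.2 grasp [ 0.4724 -0.1819  0.1128] psi 90.0 j7 0.14 gap 0.0075 F 55.0 cf [-0.8  0.3 -1.6]
tool shift mm [-0.1 -0.4 15.8] turn -0.0
```

View pics/s5.png

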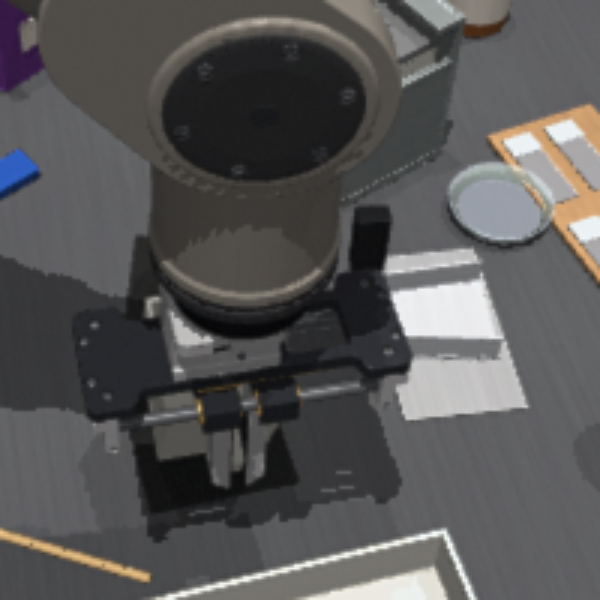

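```bash
python3 -m jog '[[[0,0,0.004,0],[0,0,0.004,0],[0,0,0.004,0],[0,0,0,0]]]'
python3 -m jog '[[[0,0,0.002,0],[0,0,0,0]]]'
python3 -m jog '[[[0,0,0.002,0],[0,0,0,0]]]'
python3 -m jog '[[[0,0,0.002,0],[0,0,0,0]]]'
```

```text
t: 13.72
tcp_pos: [0.4714, -0.1819, 0.0806]
orientation: [-2.222, -2.22, 0.0]
contact_force: [0.4, -0.2, -2.3]
finger_gap: 0.0077
grasp_force: 55.0
t: 13.98
tcp_pos: [0.4716, -0.182, 0.0789]
orientation: [-2.222, -2.221, 0.0]
contact_force: [0.4, -0.1, -1.7]
finger_gap: 0.0077
grasp_force: 55.0
t: 14.22
tcp_pos: [0.4717, -0.182, 0.0769]
orientation: [-2.222, -2.221, 0.0]
contact_force: [0.3, -0.1, -1.7]
finger_gap: 0.0077
grasp_force: 55.0
t: 14.48
tcp_pos: [0.472, -0.1824, 0.0752]
orientation: [2.222, 2.22, 0.0]
contact_force: [-1.0, -1.3, 5.3]
finger_gap: 0.0074
grasp_force: 55.0
```

```bash
python3 -m jog '[[[0,0,0,0],[0.005,0,-0.0022,0],[0.005,0,-0.0025,0],[0.005,0,-0.002,0],[0.005,0,-0.002,0],[0.005,0,-0.0015,0],[0.005,0,-0.0015,0],[0.005,0,-0.001,0],[0.005,0,-0.001,0],[0,0,0,0]]]' 0.0 20
python3 - <<'E'
from h import *
from st import go
go([.472,-.142,.11],90)
f=grab('side','s6');cv2.imwrite('pics/s6.png',cv2.resize(f['img'][160:360,260:460],None,fx=3,fy=3))
E
```

```text
t: 15.72
tcp_pos: [0.4718, -0.1416, 0.0888]
orientation: [2.222, 2.221, 0.0]
contact_force: [0.3, -0.5, -1.4]
finger_gap: 0.0077
grasp_force: 20.0
t 15.7 grasp [ 0.4718 -0.1416  0.1076] psi 90.0 j7 0.06 gap 0.0077 F 20.0 cf [ 0.3 -0.5 -1.4]
tool shift mm [-0.4  0.2 -2.4] turn -0.0
```

View pics/s6.png

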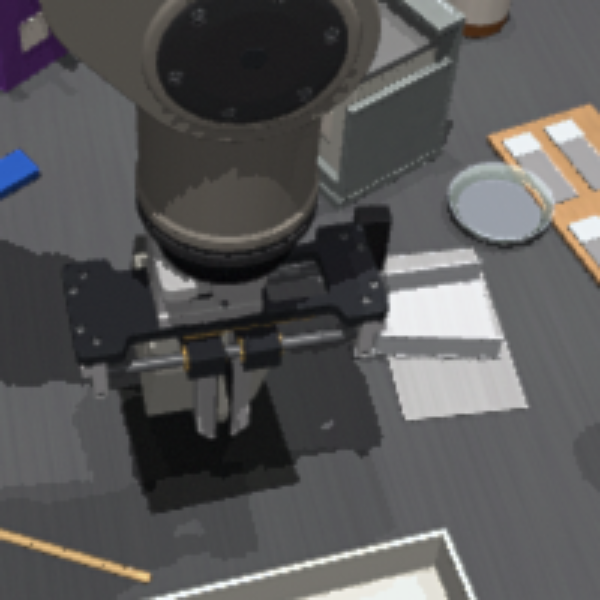

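```bash
python3 -m jog '[[[0,0,0.002,0],[0,0,0,0]]]'
python3 -m jog '[[[0,0,0.003,0],[0,0,0,0]]]'
python3 -m jog '[[[0,0,0.003,0],[0,0,0,0]]]'
python3 - <<'E'
from m import *
f=grab('side');P=cloud(f);p=px(f,[.472,-.141,.11]);print(p)
# points of left/box rim region
t=grab('top');P=cloud(t);P[np.isnan(P)]=-9;z=P[...,2];x=P[...,0];y=P[...,1]
for a,b in [(.09,.105),(.105,.115),(.115,.125),(.125,.135),(.135,.15)]:
    m=(z>a)&(z<b)&(abs(x-.47)<.07)&(y>-.13)&(y<.0);print(a,m.sum(),P[m].mean(0).round(3) if m.any() else'')
E
```

```text
t: 16.02
tcp_pos: [0.4716, -0.1421, 0.0864]
orientation: [-2.222, -2.22, 0.0]
contact_force: [-0.4, 0.1, -2.6]
finger_gap: 0.008
grasp_force: 20.0
t: 16.27
tcp_pos: [0.4715, -0.142, 0.0834]
orientation: [-2.222, -2.22, 0.0]
contact_force: [0.9, 1.1, -1.8]
finger_gap: 0.008
grasp_force: 20.0
t: 16.52
tcp_pos: [0.4716, -0.142, 0.0805]
orientation: [-2.222, -2.22, 0.0]
contact_force: [-0.3, 0.5, -1.6]
finger_gap: 0.0075
grasp_force: 20.0
[333.55029545 294.50983715]
0.09 340 [ 0.472 -0.07   0.098]
0.105 165 [ 0.467 -0.071  0.11 ]
0.115 162 [ 0.466 -0.056  0.12 ]
0.125 151 [ 0.474 -0.059  0.13 ]
0.135 244 [ 0.471 -0.051  0.142]
```

```bash
python3 -m jog '[[[-0.01,0,0,0],[-0.01,0,0,0],[-0.01,0,0,0],[-0.008,0,0,0],[0,0,0.003,0],[0,0,0.003,0],[0,0,0,0]]]'
python3 -m jog '[[[0,0,0,0],[0,0,0,0],[0,0,0,0],[0,0,0,0]]]' 0.0 4
python3 - <<'E'
from m import *
from st import go
go([.472,-.142,.109],90)
t=grab('top');P=cloud(t);P[np.isnan(P)]=-9;z=P[...,2];x=P[...,0];y=P[...,1]
m=(z>.09)&(z<.2)&(abs(x-.472)<.05)&(y>-.13)&(y<.0);print(np.percentile(z[m],[1,50,90,97,99]).round(3))
E
```

```text
t: 17.5
tcp_pos: [0.472, -0.1803, 0.0749]
orientation: [2.222, 2.22, -0.0]
contact_force: [-1.4, -3.8, 6.0]
finger_gap: 0.0076
grasp_force: 20.0
t: 18.0
tcp_pos: [0.472, -0.1802, 0.075]
orientation: [2.221, 2.22, -0.0]
contact_force: [-0.6, -4.3, 4.9]
finger_gap: 0.0081
grasp_force: 4.0
t 18.0 grasp [ 0.472  -0.1802  0.0938] psi 90.0 j7 0.13 gap 0.0081 F 4.0 cf [-0.6 -4.3  4.9]
tool shift mm [ 38.2  -0.  -15.2] turn -0.0
[0.09  0.121 0.14  0.143 0.145]
```

```bash
python3 -m jog '[[[0.005,0,-0.002,0],[0.005,0,-0.0025,0],[0.005,0,-0.002,0],[0.005,0,-0.002,0],[0,0,0,0]]]' 0.0 4
python3 - <<'E'
from m import *
from st import go
go([.472,-.142,.109],90)
t=grab('top');P=cloud(t);P[np.isnan(P)]=-9;z=P[...,2];x=P[...,0];y=P[...,1]
m=(z>.09)&(z<.2)&(abs(x-.472)<.05)&(y>-.13)&(y<.0);print(np.percentile(z[m],[1,50,90,97,99]).round(3))
E
```

```text
t: 18.68
tcp_pos: [0.4718, -0.1593, 0.0833]
orientation: [-2.221, -2.222, -0.0]
contact_force: [-0.2, 0.1, 1.6]
finger_gap: 0.0085
grasp_force: 4.0
t 18.7 grasp [ 0.4718 -0.1593  0.1021] psi 90.0 j7 0.09 gap 0.0085 F 4.0 cf [-0.2  0.1  1.6]
tool shift mm [17.3  0.2 -6.9] turn 0.0
[0.09  0.12  0.136 0.195 0.198]
```

```bash
python3 -m jog '[[[0.005,0,-0.0015,0],[0.005,0,-0.001,0],[0.005,0,-0.001,0],[0.004,0,-0.0005,0],[0,0,0,0],[0,0,0,0]]]' 0.0 4
python3 -m jog '[[[0,0,0,0],[0,0,0,0],[0,0,0,0]]]' 0.02 4
python3 -m jog '[[[0,0,0,0],[0,0,0,0],[0,0,-0.03,0],[0,0,-0.04,0],[0,0,-0.04,0],[0,0,-0.04,0],[0,0,0,0]]]' 0.05 4
python3 - <<'E'
from m import *
from st import go
go([.472,-.142,.109],90)
t=grab('top','t7');P=cloud(t);P[np.isnan(P)]=-9;z=P[...,2];x=P[...,0];y=P[...,1]
m=(z>.09)&(z<.2)&(abs(x-.472)<.05)&(y>-.13)&(y<.0);print(np.percentile(z[m],[1,50,90,97,99]).round(3))
s=grab('side');cv2.imwrite('pics/s7.png',np.hstack([cv2.resize(s['img'][160:360,260:460],(400,400)),cv2.resize(t['img'][180:300,260:380],(400,400))]))
E
```

```text
t: 19.48
tcp_pos: [0.4718, -0.1409, 0.0872]
orientation: [-2.222, -2.221, -0.0]
contact_force: [-0.8, 0.2, 2.8]
finger_gap: 0.0077
grasp_force: 4.0
t: 19.85
tcp_pos: [0.4717, -0.141, 0.0871]
orientation: [-2.222, -2.22, 0.0]
contact_force: [0.8, 0.5, 0.0]
finger_gap: 0.0202
grasp_force: 0.0
t: 20.72
tcp_pos: [0.4732, -0.1413, 0.24]
orientation: [2.219, 2.218, 0.004]
contact_force: [0.9, 0.7, -1.6]
finger_gap: 0.0501
grasp_force: 0.0
t 20.7 grasp [ 0.4732 -0.1413  0.2588] psi 90.0 j7 0.13 gap 0.0501 F 0.0 cf [ 0.9  0.7 -1.6]
tool shift mm [ -0.7  -1.2 149.8] turn -0.0
[0.09  0.119 0.123 0.125 0.125]
```

View pics/s7.png

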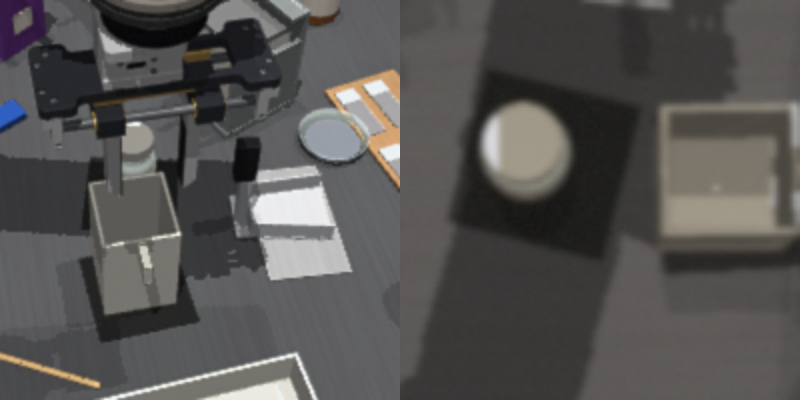

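```bash
python3 -m jog '[[[0,0,0,-10.5],[0,0,0,-10.5],[0,0,0,-10.5],[0,0,0,-10.5],[0,0,0,-10.5],[0,0,0,-10.5],[0,0,0,-10.5],[0,0,0,-10.3],[0,0,0,0]]]' 0.05
python3 - <<'E'
from m import *
from st import go
t=grab('top');P=cloud(t);P[np.isnan(P)]=-9;z=P[...,2];x=P[...,0];y=P[...,1];v,u=np.mgrid[:480,:640]
m=(z>.112)&(z<.130)&(abs(x-.472)<.07)&(y>-.16)&(y<-.02);show('box rim',rect(P,m))
m=(z>.115)&(z<.14)&(x>.55)&(x<.68)&(abs(y)<.1);q=P[m];print('grip',len(q),np.percentile(q,[5,50,95],axis=0).round(4).tolist())
hi=cv2.resize(t['img'][110:200,280:400],None,fx=5,fy=5,interpolation=cv2.INTER_CUBIC)
bi=cv2.resize(t['img'][190:280,300:420],None,fx=5,fy=5,interpolation=cv2.INTER_CUBIC)
cv2.imwrite('pics/t8.png',cv2.resize(np.vstack([hi,bi]),(400,600)))
go([.601,-.02,.2],173.7)
E
```

```text
t: 21.95
tcp_pos: [0.4711, -0.141, 0.236]
orientation: [-0.172, -3.135, -0.001]
contact_force: [-0.1, 0.6, 0.4]
finger_gap: 0.0498
grasp_force: 0.0
box rim
   126 [453. -53.] [95. 52.] 38.7 0.113 [348. 243.]
   55 [ 455. -121.] [19. 46.] 87.1 0.118 [379. 240.]
grip 111 [[0.5902, -0.0247, 0.1193], [0.6, -0.017, 0.127], [0.6125, -0.01, 0.1299]]
t 22.0 grasp [ 0.4712 -0.141   0.255 ] psi 173.5 j7 1.57 gap 0.0500 F 0.0 cf [ 0.7  0.4 -0.7]
tool shift mm [-115.3  134.9   55. ] turn -0.2
```

View pics/t8.png

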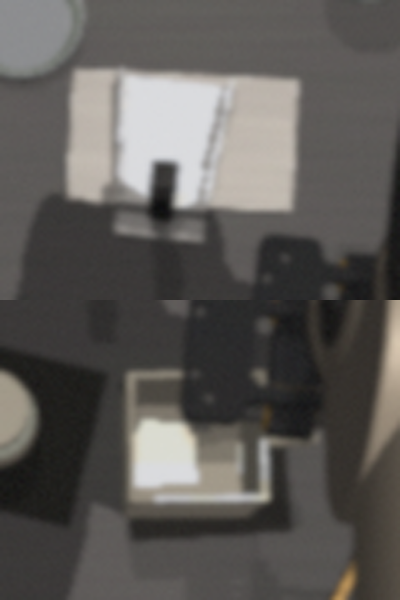

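```bash
python3 -m jog '[[[-0.02,0.023,0,0],[-0.025,0.03,0,0],[-0.025,0.03,0.01,0],[-0.025,0.03,0.02,0],[-0.02,0.022,0.025,0],[0,0,0,0]]]' 0.06 30
python3 - <<'E'
from h import *
from st import go
go([.601,-.0183,.104],173.7)
t=grab('top')
for u,v in[(338.1,211.6),(338.1,250),(381,250)]:print(ray(t,u,v,.123)[:2].round(4))
E
```

```text
t: 22.75
tcp_pos: [0.6003, -0.0173, 0.1794]
orientation: [-0.173, -3.133, -0.002]
contact_force: [-0.5, -0.2, 0.7]
finger_gap: 0.06
grasp_force: 0.0
t 22.8 grasp [ 0.6003 -0.0173  0.1982] psi 173.7 j7 1.23 gap 0.0600 F 0.0 cf [-0.5 -0.2  0.7]
tool shift mm [-0.8 -1.  94.2] turn -0.0
[ 0.5077 -0.0356]
[ 0.4325 -0.0346]
[ 0.4317 -0.1175]
```

```bash
python3 -m jog '[[[0,0,0.025,0],[0,0,0.025,0],[0,0,0.025,0],[0,0,0.019,0],[0,0,0,0]]]' 0.06 50
python3 -m jog '[[[0,0,0,0],[0,0,0,0],[0,0,0,0],[0,0,0,0],[0,0,0,0],[0,0,0,0]]]' 0.0 50
python3 -m jog '[[[0,0,-0.005,0],[0,0,-0.01,0],[0,0,-0.02,0],[0,0,-0.02,0],[0,0,-0.02,0],[0,0,-0.02,0],[0,0,0,0]]]'
python3 - <<'E'
from h import *
from st import go
go([.601,-.0183,.104],173.7)
s=grab('side');cv2.imwrite('pics/s9.png',cv2.resize(s['img'][160:340,260:500],(800,600)))
E
```

```text
t: 23.42
tcp_pos: [0.5999, -0.0198, 0.0875]
orientation: [-0.173, -3.135, 0.0]
contact_force: [0.2, -0.1, 0.7]
finger_gap: 0.0596
grasp_force: 0.0
t: 24.18
tcp_pos: [0.6007, -0.0193, 0.0882]
orientation: [-0.171, -3.137, -0.0]
contact_force: [-0.7, 0.1, 2.0]
finger_gap: 0.0156
grasp_force: 49.9
t: 25.05
tcp_pos: [0.6017, -0.0193, 0.1852]
orientation: [0.171, 3.134, 0.0]
contact_force: [-0.2, 1.1, -0.8]
finger_gap: 0.0158
grasp_force: 49.9
t 25.1 grasp [ 0.6017 -0.0193  0.204 ] psi 173.8 j7 1.24 gap 0.0158 F 49.9 cf [-0.2  1.1 -0.8]
tool shift mm [  0.8   0.9 100. ] turn 0.1
```

View pics/s9.png

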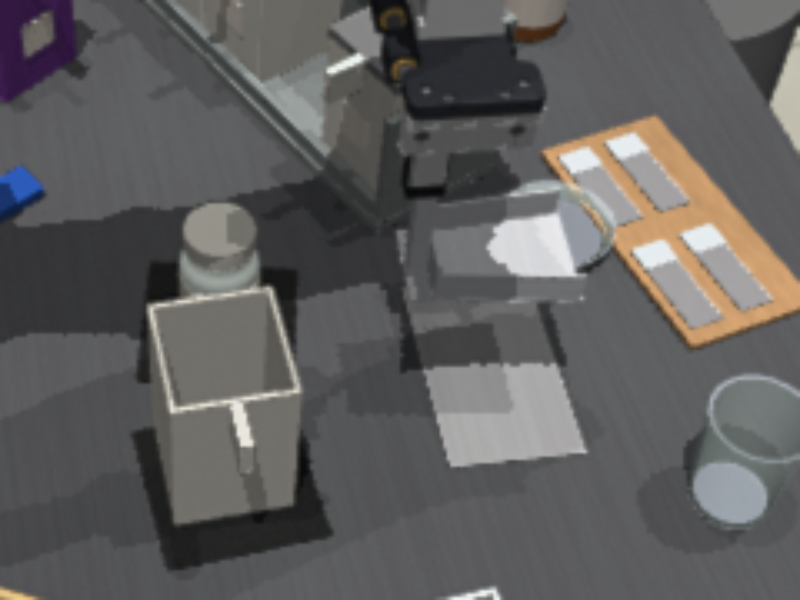

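```bash
python3 -m jog '[[[0,0,-0.02,0],[0,0,-0.03,0],[0,0,0,10.5],[0,0,0,10.5],[0,0,0,10.5],[0,0,0,10.5],[0,0,0,10.5],[0,0,0,10.5],[0,0,0,10.5],[0,0,0,10.5],[0,0,0,0]]]'
python3 -m jog '[[[0,0,0,10.5],[0,0,0,10.5],[0,0,0,10.5],[0,0,0,10.5],[0,0,0,10.5],[0,0,0,10.5],[0,0,0,10.5],[0,0,0,10.5],[0,0,0,0],[0,0,0,0]]]'
python3 - <<'E'
from st import go
go([.5839,-.3481,.17],3.7)
E
```

```text
t: 26.48
tcp_pos: [0.6003, -0.0192, 0.2323]
orientation: [-2.224, -2.217, 0.002]
contact_force: [-0.8, 0.7, -1.7]
finger_gap: 0.0161
grasp_force: 49.9
t: 27.72
tcp_pos: [0.6006, -0.0193, 0.2329]
orientation: [-3.137, -0.168, 0.001]
contact_force: [-0.5, -0.0, -0.8]
finger_gap: 0.0157
grasp_force: 49.9
t 27.7 grasp [ 0.6006 -0.0193  0.2517] psi 6.1 j7 -1.53 gap 0.0157 F 49.9 cf [-0.5 -0.  -0.8]
tool shift mm [-51.8 325.2  81.7] turn 2.4
```

```bash
python3 -m jog '[[[0,0.02,0,0],[-0.005,0.03,0,0],[-0.005,0.035,0,0],[-0.006,0.035,0,0],[-0.006,0.035,0,0],[-0.006,0.035,0,0],[-0.006,0.035,0,0],[-0.006,0.035,0,0],[-0.006,0.035,0,0],[-0.005,0.03,0,2.4],[0,0,0.04,0],[0,0,0,0]]]'
python3 - <<'E'
from h import *
from st import go
go([.5839,-.3481,.17],3.7)
t=grab('top');cv2.imwrite('pics/t10.png',cv2.resize(t['img'][150:285,400:535],(600,600),interpolation=cv2.INTER_CUBIC))
E
```

```text
t: 29.22
tcp_pos: [0.5809, -0.3478, 0.1905]
orientation: [-3.138, -0.091, 0.007]
contact_force: [0.7, 0.7, -0.8]
finger_gap: 0.0155
grasp_force: 49.9
t 29.2 grasp [ 0.5809 -0.3478  0.2093] psi 3.3 j7 -1.00 gap 0.0155 F 49.9 cf [ 0.7  0.7 -0.8]
tool shift mm [ 3.   0.5 39.3] turn -0.4
```

View pics/t10.png

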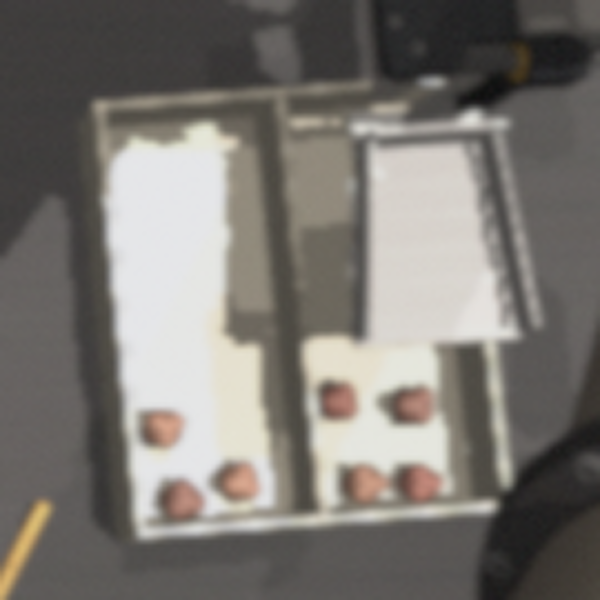

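```bash
cat > tr.py <<'E'
from h import *
def totray(p):
    d=np.array(p)[:2]-[.5033,-.3102];a=np.radians(3.7);return np.array([d@[np.cos(a),np.sin(a)],d@[-np.sin(a),np.cos(a)]])
E
python3 - <<'E'
from h import *
from tr import *
t=grab('top')
for p in[(481.5,226.1),(518.1,226.5)]:print(totray(ray(t,*p,.107)).round(4))
g=lambda x,y:totray(ray(t,400+x/4.444,150+y/4.444,.046)).round(4)
print('divider top',g(280,100),g(308,515),'outer R',g(505,500))
print('grip',totray(t['pose'][:3,3]*0+[.5809,-.3478,0]))
E
```

```text
[-0.0253 -0.0064]
[-0.0315 -0.078 ]
divider top [0.0979 0.0008] [-0.0994  0.0075] outer R [-0.0992 -0.0846]
grip [ 0.07501184 -0.04252933]
```

```bash
python3 -m jog '[[[0.003,0,0.015,-0.4],[0,0,0.02,0],[0,0,0.015,0],[0,0,0.01,0],[0,0,0.01,0],[0,0,0,0]]]'
python3 -m jog '[[[0,0,0.01,0],[0,0,0.01,0],[0,0,0,0]]]'
python3 -m jog '[[[0,0,0.005,0],[0,0,0.003,0],[0,0,0,0]]]'
python3 -m jog '[[[0,0,0.002,0],[0,0,0,0]]]'
python3 - <<'E'
from st import go
go([.5839,-.3481,.108],3.7)
E
```

```text
t: 30.08
tcp_pos: [0.5853, -0.3475, 0.1224]
orientation: [-3.139, -0.103, 0.001]
contact_force: [0.3, 0.9, -1.0]
finger_gap: 0.0164
grasp_force: 49.9
t: 30.45
tcp_pos: [0.5851, -0.3473, 0.1021]
orientation: [-3.139, -0.103, 0.002]
contact_force: [-1.3, 1.2, -1.0]
finger_gap: 0.0157
grasp_force: 49.9
t: 30.82
tcp_pos: [0.5855, -0.3476, 0.095]
orientation: [-3.14, -0.103, 0.0]
contact_force: [-0.2, -0.4, -1.3]
finger_gap: 0.0158
grasp_force: 49.9
t: 31.08
tcp_pos: [0.5855, -0.3476, 0.0931]
orientation: [-3.14, -0.103, 0.0]
contact_force: [0.6, -0.1, -1.2]
finger_gap: 0.016
grasp_force: 49.9
t 31.1 grasp [ 0.5855 -0.3476  0.1119] psi 3.8 j7 -0.99 gap 0.0160 F 49.9 cf [ 0.6 -0.1 -1.2]
tool shift mm [-1.7  0.4  3.9] turn 0.1
```

```bash
python3 -m jog '[[[0,0,0.002,0],[0,0,0,0]]]'
python3 -m jog '[[[0,0,0.001,0],[0,0,0,0]]]'
python3 -m jog '[[[0,0,0.001,0],[0,0,0,0]]]'
python3 -m jog '[[[0,0,0.001,0],[0,0,0,0]]]'
```

```text
t: 31.32
tcp_pos: [0.5855, -0.3476, 0.091]
orientation: [-3.14, -0.103, 0.0]
contact_force: [0.6, 0.1, -1.2]
finger_gap: 0.0157
grasp_force: 49.9
t: 31.58
tcp_pos: [0.5856, -0.3476, 0.0901]
orientation: [-3.14, -0.103, 0.0]
contact_force: [-0.6, 0.4, -1.0]
finger_gap: 0.0154
grasp_force: 49.9
t: 31.82
tcp_pos: [0.5857, -0.3476, 0.0892]
orientation: [3.14, 0.103, 0.0]
contact_force: [0.4, 0.4, 0.7]
finger_gap: 0.0154
grasp_force: 49.9
t: 32.08
tcp_pos: [0.586, -0.3477, 0.0892]
orientation: [3.14, 0.103, 0.001]
contact_force: [-2.5, 2.5, 11.8]
finger_gap: 0.0154
grasp_force: 49.9
```

```bash
python3 -m jog '[[[0,0,-0.0005,0],[-0.005,0,0,0],[-0.006,0,0,0],[-0.006,0,0,0],[-0.006,0,0,0],[-0.006,0,0,0],[-0.006,0,0,0],[-0.006,0,0,0],[-0.006,0,0,0],[-0.006,0,0,0],[0,0,0,0]]]'
python3 -m jog '[[[-0.005,0,0,0],[-0.005,0,0,0],[-0.005,0,0,0],[-0.004,0,0,0],[0,0,0,0]]]'
python3 -m jog '[[[-0.002,0,0,0],[-0.002,0,0,0],[0,0,0,0]]]'
python3 - <<'E'
from h import *
from tr import *
from st import *
o,_=psi();print(totray(o['tcp_pos']))
t=grab('top');cv2.imwrite('pics/t11.png',cv2.resize(t['img'][150:285,400:535],(600,600),interpolation=cv2.INTER_CUBIC))
E
```

```text
t: 33.45
tcp_pos: [0.5324, -0.3515, 0.0892]
orientation: [3.139, 0.102, 0.001]
contact_force: [-2.5, -0.4, 8.0]
finger_gap: 0.0157
grasp_force: 50.0
t: 34.08
tcp_pos: [0.5137, -0.3527, 0.0892]
orientation: [3.139, 0.102, 0.001]
contact_force: [-1.2, -0.0, 6.6]
finger_gap: 0.0154
grasp_force: 50.0
t: 34.45
tcp_pos: [0.5106, -0.3527, 0.0893]
orientation: [3.139, 0.104, 0.003]
contact_force: [5.2, 0.8, 6.2]
finger_gap: 0.016
grasp_force: 50.0
[ 0.00457494 -0.04287141]
```

View pics/t11.png

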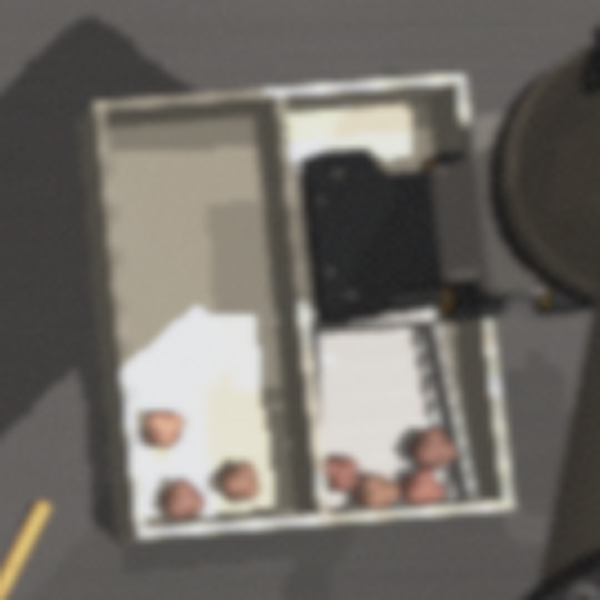

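```bash
python3 -m jog '[[[-0.002,0,0,0],[0,0,0,0],[0,0,0,0]]]'
cat > nod.py <<'E'
from m import *
from tr import totray
from st import psi
def nods(cen=None,rad=.2):
    """nodule blobs: world xyz (surface median) from the top view"""
    t=grab('top');P=cloud(t);P[np.isnan(P)]=-9
    hsv=cv2.cvtColor(t['img'],cv2.COLOR_BGR2HSV);h,s,v=[hsv[...,i] for i in range(3)]
    m=(s>60)&((h<14)|(h>170))&(v>50)
    lab=(m&(np.hypot(P[...,0]-cen[0],P[...,1]-cen[1])<rad)).astype(np.uint8)
    lab=cv2.morphologyEx(lab,cv2.MORPH_OPEN,np.ones((2,2),np.uint8))
    n,l,st,c=cv2.connectedComponentsWithStats(lab)
    return [(st[i,4],np.median(P[l==i],0)) for i in range(1,n) if st[i,4]>12]
E
python3 - <<'E'
from nod import *
o,_=psi();print('grip tray',totray(o['tcp_pos']).round(4),'lip x',totray(o['tcp_pos'])[0]-.1)
for a,p in nods([.45,-.31],.15):print(a,totray(p).round(3),p.round(3))
E
```

```text
t: 34.88
tcp_pos: [0.5101, -0.3527, 0.0897]
orientation: [3.139, 0.105, 0.006]
contact_force: [9.2, 1.2, 6.8]
finger_gap: 0.0158
grasp_force: 50.0
grip tray [ 0.004  -0.0428] lip x -0.09595782149856512
47 [-0.053  0.064] [ 0.446 -0.249  0.019]
221 [-0.087 -0.05 ] [ 0.42  -0.366  0.021]
50 [-0.081  0.03 ] [ 0.42  -0.285  0.019]
49 [-0.09   0.059] [ 0.41  -0.257  0.02 ]
```

```bash
python3 -m jog '[[[0.002,0,-0.001,0],[0.001,0,-0.002,0],[0,0,-0.003,0],[0,0,-0.004,0],[0,0,-0.005,0],[0,0,-0.006,0],[0,0,-0.007,0],[0,0,-0.008,0],[0,0,-0.008,0],[0,0,-0.007,0],[0,0,-0.005,0],[0,0,-0.002,0]]]'
python3 - <<'E'
from nod import *
o,_=psi();print('grip',o['tcp_pos'].round(4),'lip x',totray(o['tcp_pos'])[0]-.1,'pan z',o['tcp_pos'][2]-.0852)
for a,p in nods([.45,-.31],.15):print(a,totray(p).round(3),p.round(3))
E
```

```text
t: 36.42
tcp_pos: [0.5107, -0.3526, 0.147]
orientation: [3.14, 0.103, 0.0]
contact_force: [-0.7, -0.1, -1.9]
finger_gap: 0.0157
grasp_force: 50.0
grip [ 0.5107 -0.3526  0.147 ] lip x -0.09537121268352228 pan z 0.06177654818842307
47 [-0.053  0.064] [ 0.446 -0.25   0.02 ]
241 [-0.086 -0.051] [ 0.421 -0.367  0.079]
50 [-0.082  0.03 ] [ 0.42  -0.286  0.02 ]
50 [-0.09   0.058] [ 0.41  -0.258  0.021]
```

```bash
python3 -m jog '[[[0,-0.003,-0.005,0],[0,-0.008,-0.01,0],[0.002,-0.014,-0.014,0],[0.004,-0.02,-0.016,0],[0.006,-0.025,-0.016,0],[0.008,-0.028,-0.016,0.5],[0.008,-0.03,-0.014,0.8],[0.008,-0.03,-0.01,1],[0.006,-0.03,-0.006,0.8],[0.004,-0.028,-0.003,0.5],[0.002,-0.023,0,0],[0,-0.017,0,0]]]'
python3 -m jog '[[[0,-0.01,0,0],[0,-0.004,0,0],[0,0,0,0],[0,0,0,0]]]'
python3 - <<'E'
from nod import *
from st import go
go([.555,-.077,.277],0)
o,_=psi()
for a,p in nods([.46,-.09],.09):print(a,p.round(3))
E
```

```text
t: 37.98
tcp_pos: [0.5481, -0.0927, 0.2576]
orientation: [-3.141, -0.007, -0.001]
contact_force: [0.1, -0.3, -2.4]
finger_gap: 0.016
grasp_force: 50.0
t: 38.48
tcp_pos: [0.548, -0.0812, 0.2567]
orientation: [3.141, 0.003, -0.0]
contact_force: [-0.2, -0.4, -1.9]
finger_gap: 0.016
grasp_force: 50.0
t 38.5 grasp [ 0.548  -0.0812  0.2755] psi 0.1 j7 -1.53 gap 0.0160 F 50.0 cf [-0.2 -0.4 -1.9]
tool shift mm [ 7.  -4.2 -1.5] turn 0.1
```

```bash
python3 -m jog '[[[0.006,-0.004,-0.001,0],[0,0,0,0],[0,0,0,0]]]'
python3 - <<'E'
from nod import *
for a,p in nods([.46,-.2],.25):print(a,p.round(3))
for n in('top','side'):
    t=grab(n,n+'12');print(n,px(t,[.465,-.08,.185]).round())
    P=cloud(t);u,v=px(t,[.465,-.08,.185]).round().astype(int);print(P[v-8:v+9:4,u-12:u+13:6,2].round(3)); print(t['img'][v-8:v+9:4,u-12:u+13:6].tolist())
E
```

```text
t: 38.9
tcp_pos: [0.5541, -0.0765, 0.2576]
orientation: [-3.142, -0.005, 0.0]
contact_force: [0.1, 0.5, -1.3]
finger_gap: 0.0159
grasp_force: 50.0
top [364. 229.]
[[0.716 0.723 0.73  0.735 0.739]
 [0.717 0.725 0.732 0.737 0.741]
 [0.719 0.726 0.733 0.737 0.743]
 [0.72  0.729 0.735 0.74  0.743]
 [0.721 0.73  0.736 0.742 0.744]]
[[[66, 74, 81], [77, 88, 95], [87, 99, 107], [94, 108, 118], [100, 114, 126]], [[65, 73, 79], [77, 87, 95], [88, 99, 108], [94, 107, 118], [100, 115, 126]], [[65, 74, 80], [77, 86, 94], [87, 99, 107], [94, 107, 117], [100, 114, 124]], [[66, 73, 80], [76, 87, 95], [88, 99, 109], [95, 107, 118], [99, 114, 124]], [[65, 72, 80], [76, 87, 95], [88, 98, 108], [93, 107, 118], [100, 113, 125]]]
side [324. 245.]
[[0.001 0.189 0.186 0.175 0.174]
 [0.003 0.191 0.19  0.176 0.174]
 [0.007 0.185 0.181 0.173 0.173]
 [0.006 0.19  0.192 0.192 0.194]
 [0.12  0.185 0.187 0.199 0.196]]
[[[62, 59, 60], [150, 153, 164], [68, 75, 98], [209, 207, 205], [207, 205, 204]], [[22, 24, 22], [112, 125, 157], [75, 83, 106], [187, 184, 183], [188, 186, 185]], [[21, 22, 20], [74, 82, 103], [63, 70, 88], [188, 185, 185], [188, 187, 185]], [[58, 62, 63], [114, 117, 144], [119, 126, 170], [95, 100, 130], [110, 117, 151]], [[106, 112, 114], [69, 73, 101], [76, 80, 106], [154, 153, 159], [110, 108, 106]]]
```

```bash
cat > til.py <<'E'
from nod import *
def look(yc=-.077,xr=(.4,.545)):
    o,_=psi();s=grab('side');P=cloud(s);P[np.isnan(P)]=-9;x,y,z=P[...,0],P[...,1],P[...,2]
    hsv=cv2.cvtColor(s['img'],cv2.COLOR_BGR2HSV);h,sa,v=[hsv[...,i] for i in range(3)]
    red=(sa>50)&((h<14)|(h>170))
    near=(abs(y-yc)<.05)&(x>xr[0])&(x<xr[1])
    m=near&(z>.126)&~red&(v>150)&(abs(y-yc)<.02)
    if m.sum()>20:
        a=np.polyfit(x[m],z[m],1);q=P[m];print('pan pts',m.sum(),'tilt deg %.1f'%np.degrees(np.arctan(a[0])),'x',np.percentile(q[:,0],[2,98]).round(3),'z',np.percentile(q[:,2],[2,98]).round(3))
    for lo,hi in((.126,.3),(0,.126)):
        k=near&red&(z>lo)&(z<hi);print('red z>%.2f'%lo,k.sum(),P[k].mean(0).round(3) if k.any() else '')
    print('t %.1f'%o['t'],'tcp',o['tcp_pos'].round(3))
E
python3 -c "
from til import *
look()"
python3 -m jog '[[[0,0,0,0],[0,0,0,0]]]' 0.0 15
python3 -c "
from til import *
look()"
```

```text
pan pts 449 tilt deg 5.7 x [0.457 0.541] z [0.173 0.206]
red z>0.13 267 [ 0.465 -0.081  0.191]
red z>0.00 0 
t 39.0 tcp [ 0.554 -0.077  0.258]
t: 39.35
tcp_pos: [0.554, -0.0765, 0.2577]
orientation: [-3.142, -0.004, -0.0]
contact_force: [0.4, 0.0, -1.7]
finger_gap: 0.0162
grasp_force: 15.0
pan pts 445 tilt deg 5.9 x [0.458 0.541] z [0.172 0.205]
red z>0.13 268 [ 0.464 -0.081  0.191]
red z>0.00 0 
t 39.4 tcp [ 0.554 -0.077  0.258]
```

```bash
for F in 10 7 5; do :; done
python3 -m jog '[[[0,0,0,0],[0,0,0,0]]]' 0.0 10
python3 -c "
from til import *
look()" | head -2
python3 -m jog '[[[0,0,0,0],[0,0,0,0]]]' 0.0 7 
python3 -c "
from til import *
look()" | head -2
python3 -m jog '[[[0,0,0,0],[0,0,0,0]]]' 0.0 5
python3 -c "
from til import *
look()"
```

```text
t: 39.65
tcp_pos: [0.554, -0.0765, 0.2577]
orientation: [-3.142, -0.004, 0.0]
contact_force: [0.4, 0.2, -1.7]
finger_gap: 0.0158
grasp_force: 10.0
pan pts 447 tilt deg 6.6 x [0.457 0.542] z [0.172 0.206]
red z>0.13 266 [ 0.465 -0.08   0.191]
t: 39.95
tcp_pos: [0.554, -0.0765, 0.2577]
orientation: [-3.142, -0.004, 0.0]
contact_force: [0.2, -0.2, -2.0]
finger_gap: 0.016
grasp_force: 7.0
pan pts 439 tilt deg 5.8 x [0.468 0.541] z [0.172 0.206]
red z>0.13 269 [ 0.465 -0.081  0.191]
t: 40.25
tcp_pos: [0.554, -0.0765, 0.2577]
orientation: [-3.142, -0.004, -0.0]
contact_force: [-0.2, -0.9, -1.7]
finger_gap: 0.0161
grasp_force: 5.0
pan pts 444 tilt deg 6.5 x [0.469 0.541] z [0.172 0.205]
red z>0.13 268 [ 0.465 -0.081  0.191]
red z>0.00 0 
t 40.2 tcp [ 0.554 -0.076  0.258]
```

```bash
python3 -m jog '[[[0,0,0,0],[0,0,0,0]]]' 0.0 4
python3 -c "
from til import *
look()" | head -2
python3 -m jog '[[[0,0,0,0],[0,0,0,0]]]' 0.0 3.4
python3 -c "
from til import *
look()" | head -2
python3 -m jog '[[[0,0,0,0],[0,0,0,0]]]' 0.0 3 
python3 -c "
from til import *
look()"
```

```text
t: 40.55
tcp_pos: [0.554, -0.0765, 0.2577]
orientation: [-3.142, -0.004, -0.0]
contact_force: [0.1, 0.2, -2.8]
finger_gap: 0.0159
grasp_force: 4.0
pan pts 360 tilt deg 1.4 x [0.49  0.544] z [0.161 0.172]
red z>0.13 268 [ 0.482 -0.08   0.176]
t: 40.85
tcp_pos: [0.554, -0.0765, 0.2577]
orientation: [-3.142, -0.004, 0.0]
contact_force: [0.5, 0.2, -2.1]
finger_gap: 0.0161
grasp_force: 3.4
pan pts 292 tilt deg -13.7 x [0.501 0.544] z [0.154 0.169]
red z>0.13 270 [ 0.493 -0.08   0.169]
t: 41.15
tcp_pos: [0.554, -0.0765, 0.2577]
orientation: [-3.142, -0.004, -0.0]
contact_force: [0.5, -0.2, -1.6]
finger_gap: 0.0158
grasp_force: 3.0
pan pts 294 tilt deg -5.0 x [0.5   0.544] z [0.154 0.169]
red z>0.13 269 [ 0.493 -0.08   0.169]
red z>0.00 0 
t 41.1 tcp [ 0.554 -0.076  0.258]
```

```bash
python3 -m jog '[[[-0.02,0,0,0],[0,0,0,0]]]' 0.0 3
python3 -c "
from til import *
look()"
python3 -m jog '[[[0,0,0.006,0],[0,0,0.006,0],[0,0,-0.02,0],[0,0,0,0]]]' 0.0 3 
python3 -c "
from til import *
look()"
```

```text
t: 41.45
tcp_pos: [0.5334, -0.0767, 0.2579]
orientation: [-3.142, -0.004, -0.0]
contact_force: [0.0, -0.2, -1.0]
finger_gap: 0.0158
grasp_force: 3.0
pan pts 389 tilt deg 13.1 x [0.482 0.535] z [0.142 0.165]
red z>0.13 242 [ 0.471 -0.081  0.147]
red z>0.00 28 [ 0.479 -0.04   0.093]
t 41.5 tcp [ 0.533 -0.077  0.258]
t: 42.0
tcp_pos: [0.5348, -0.0766, 0.2662]
orientation: [-3.142, -0.004, -0.002]
contact_force: [1.0, 0.2, -0.9]
finger_gap: 0.0161
grasp_force: 3.0
pan pts 448 tilt deg -4.2 x [0.483 0.537] z [0.15  0.174]
red z>0.13 0 
red z>0.00 0 
t 42.0 tcp [ 0.535 -0.077  0.266]
```

```bash
python3 -m jog '[[[0,0,-0.02,0],[0,0,-0.02,0],[0.02,0,0,0],[0.03,-0.01,0,0],[0.03,-0.015,0,0],[0.03,-0.015,0,0],[0.02,-0.003,0,0],[0,0,0,0],[0,0,0,0]]]' 0.0 30
cat > scan.py <<'E'
from nod import *
t=grab('top');P=cloud(t);P[np.isnan(P)]=-9
for a,p in nods([.45,-.2],.28):print(a,p.round(3),'tray',totray(p).round(3))
m=(P[...,2]>.112)&(P[...,2]<.130)&(abs(P[...,0]-.472)<.07)&(P[...,1]>-.16)&(P[...,1]<-.02);show('box rim',rect(P,m))
E
python3 scan.py
python3 - <<'E'
from nod import *
from st import go
go([.66,-.034,.2],0)
s=grab('side');P=cloud(s);P[np.isnan(P)]=-9;x,y,z=P[...,0],P[...,1],P[...,2]
m=(z>.12)&(z<.32)&(x>.55)&(x<.78)&(abs(y+.034)<.045)
for k in np.arange(.57,.78,.02):
    q=z[m&(abs(x-k)<.01)]; print(round(k,2),len(q),np.percentile(q,[2,50]).round(3) if len(q)>5 else'')
E
```

```text
t: 43.18
tcp_pos: [0.6634, -0.0335, 0.3049]
orientation: [3.141, 0.004, -0.002]
contact_force: [0.5, 0.9, -0.2]
finger_gap: 0.0157
grasp_force: 30.0
box rim
t 43.3 grasp [ 0.6633 -0.0335  0.3244] psi 0.1 j7 -1.61 gap 0.0160 F 30.0 cf [-0.3  0.2 -0.6]
tool shift mm [ -3.3   0.5 124.4] turn 0.1
0.57 0 
0.59 0 
0.61 247 [0.188 0.193]
0.63 425 [0.192 0.2  ]
0.65 444 [0.201 0.21 ]
0.67 520 [0.21  0.223]
0.69 396 [0.218 0.233]
0.71 54 [0.225 0.23 ]
0.73 0 
0.75 0 
0.77 0
```

```bash
python3 -m jog '[[[0.01,0,0.02,0],[0.012,0,0.03,0],[0,0,0.035,0],[0,0,0.035,0],[0,0,0.03,0],[0,0,0.02,0],[0,0,0.01,0],[0,0,0,0],[0,0,0,0]]]' 0.0 30
python3 -m jog '[[[0,0,0.003,0],[0,0,0.002,0],[0,0,0,0]]]'
python3 -m jog '[[[0,0,0.002,0],[0,0,0,0]]]'
python3 scan.py
```

```text
t: 44.45
tcp_pos: [0.6866, -0.0331, 0.1268]
orientation: [-3.141, -0.004, -0.003]
contact_force: [-0.1, -0.2, -1.9]
finger_gap: 0.016
grasp_force: 30.0
t: 44.82
tcp_pos: [0.6868, -0.0331, 0.1218]
orientation: [-3.141, -0.004, -0.003]
contact_force: [1.5, -0.4, 5.4]
finger_gap: 0.0158
grasp_force: 30.0
t: 45.08
tcp_pos: [0.688, -0.0331, 0.121]
orientation: [-3.141, -0.004, -0.008]
contact_force: [3.7, 0.5, 13.1]
finger_gap: 0.0161
grasp_force: 30.0
47 [ 0.446 -0.25   0.02 ] tray [-0.053  0.064]
49 [ 0.42  -0.285  0.02 ] tray [-0.082  0.03 ]
52 [ 0.41  -0.258  0.02 ] tray [-0.09   0.058]
box rim
```

```bash
python3 -m jog '[[[0,0,0,0],[0.005,0,0.0025,0],[0.005,0,0.0027,0],[0.005,0,0.003,0],[0.005,0,0.0035,0],[0.005,0,0.004,0],[0.005,0,0.0045,0],[0.005,0,0.005,0],[0.004,0,0.005,0],[0,0,0,0]]]' 0.0 6
python3 -m jog '[[[0,0,0.002,0],[0,0,0,0]]]'
```

```text
t: 46.42
tcp_pos: [0.7244, -0.033, 0.0875]
orientation: [3.142, 0.004, -0.003]
contact_force: [-0.5, 0.4, -1.5]
finger_gap: 0.016
grasp_force: 6.0
t: 46.68
tcp_pos: [0.7249, -0.033, 0.0867]
orientation: [-3.142, -0.004, -0.0]
contact_force: [2.0, -0.3, 1.9]
finger_gap: 0.0161
grasp_force: 6.0
```

```bash
python3 -m jog '[[[0,0,0,0],[0,0,0,0],[0,0,-0.002,0],[0,0,0,0]]]' 0.03 30
python3 -m jog '[[[0,0,0,0],[0,0,0,0],[0,0,0,0],[0,0,0,0],[0,0,0,0]]]' 0.0 50
python3 -m jog '[[[0,0,-0.005,0],[0,0,-0.01,0],[0,0,-0.02,0],[0,0,-0.025,0],[0,0,-0.025,0],[0,0,-0.02,0],[0,0,0,0],[0,0,0,0]]]'
python3 - <<'E'
from nod import *
from st import go
import tr
# lane 2 start: grip at tray (78,43)
a=np.radians(3.7);c=np.array([.5033,-.3102]);g=c+.078*np.array([np.cos(a),np.sin(a)])+.043*np.array([-np.sin(a),np.cos(a)])
print(g);go([g[0],g[1],.21],3.7)
s=grab('side');P=cloud(s);P[np.isnan(P)]=-9;x,y,z=P[...,0],P[...,1],P[...,2]
m=(z>.07)&(z<.3)&(x>.55)&(x<.8)&(abs(y+.034)<.045)
for k in np.arange(.60,.75,.03):
    q=z[m&(abs(x-k)<.01)]; print(round(k,2),len(q),np.percentile(q,[2,50]).round(3) if len(q)>5 else'')
E
```

```text
t: 47.18
tcp_pos: [0.725, -0.033, 0.0887]
orientation: [-3.141, -0.004, -0.0]
contact_force: [0.4, -0.3, 0.4]
finger_gap: 0.0301
grasp_force: 0.0
t: 47.8
tcp_pos: [0.7249, -0.0331, 0.0885]
orientation: [-3.142, -0.004, 0.0]
contact_force: [-0.6, -0.8, -0.7]
finger_gap: 0.0155
grasp_force: 50.0
t: 48.8
tcp_pos: [0.7245, -0.033, 0.1928]
orientation: [-3.142, -0.005, 0.001]
contact_force: [0.1, -0.1, -1.2]
finger_gap: 0.0154
grasp_force: 50.0
[ 0.57836253 -0.26225611]
t 48.8 grasp [ 0.7245 -0.033   0.2116] psi 0.2 j7 -1.60 gap 0.0154 F 50.0 cf [ 0.1 -0.1 -1.2]
tool shift mm [-146.8  228.8    1.6] turn -3.5
0.6 0 
0.63 231 [0.108 0.111]
0.66 320 [0.107 0.111]
0.69 337 [0.107 0.113]
0.72 885 [0.109 0.197]
0.75 0
```

```bash
python3 -m jog '[[[0,0,-0.03,0],[0,0,-0.03,0],[-0.02,0.02,0,0],[-0.025,0.03,0,0],[-0.03,0.04,0,0],[-0.03,0.04,0,0],[-0.025,0.04,0,0],[-0.015,0.035,0,-1.5],[-0.002,0.023,0,-2],[0,0,0,0],[0,0,0,0]]]'
python3 - <<'E'
from st import go
go([.5784,-.2623,.125],3.7)
E
python3 scan.py
```

```text
t: 50.22
tcp_pos: [0.5792, -0.2605, 0.2528]
orientation: [-3.139, -0.101, 0.001]
contact_force: [-0.2, -0.0, -1.1]
finger_gap: 0.0158
grasp_force: 50.0
t 50.2 grasp [ 0.5792 -0.2605  0.2716] psi 3.7 j7 -1.16 gap 0.0158 F 50.0 cf [-0.2 -0.  -1.1]
tool shift mm [ -0.9   1.7 146.6] turn -0.0
48 [ 0.487 -0.058  0.02 ] tray [0.    0.253]
56 [ 0.471 -0.09   0.021] tray [-0.018  0.222]
24 [ 0.447 -0.07   0.023] tray [-0.04   0.243]
49 [ 0.446 -0.25   0.019] tray [-0.053  0.064]
17 [ 0.447 -0.094  0.023] tray [-0.042  0.219]
49 [ 0.42  -0.285  0.021] tray [-0.082  0.03 ]
54 [ 0.412 -0.258  0.02 ] tray [-0.088  0.058]
box rim
   306 [474. -98.] [ 88. 134.] 12.5 0.118 [367. 226.]
   66 [441. -66.] [59. 17.] 89.5 0.111 [352. 250.]
```

```bash
python3 -m jog '[[[0,0.0015,0.02,0],[0,0,0.03,0],[0,0,0.03,0],[0,0,0.025,0],[0,0,0.015,0],[0,0,0.01,0],[0,0,0,0]]]'
python3 -m jog '[[[0,0,0.01,0],[0,0,0.01,0],[0,0,0,0]]]'
python3 -m jog '[[[0,0,0.006,0],[0,0,0.003,0],[0,0,0,0]]]'
python3 -m jog '[[[0,0,0.002,0],[0,0,0,0]]]'
python3 -m jog '[[[0,0,0.001,0],[0,0,0,0]]]'
```

```text
t: 51.2
tcp_pos: [0.5792, -0.2628, 0.1233]
orientation: [-3.14, -0.101, 0.001]
contact_force: [1.1, 0.7, -1.7]
finger_gap: 0.0158
grasp_force: 50.0
t: 51.58
tcp_pos: [0.5788, -0.2628, 0.1026]
orientation: [-3.139, -0.1, 0.002]
contact_force: [0.2, -0.9, -1.8]
finger_gap: 0.0155
grasp_force: 50.0
t: 51.95
tcp_pos: [0.5791, -0.2629, 0.0943]
orientation: [-3.14, -0.1, 0.0]
contact_force: [-0.8, -0.2, -1.0]
finger_gap: 0.0162
grasp_force: 50.0
t: 52.2
tcp_pos: [0.5792, -0.2629, 0.0924]
orientation: [-3.14, -0.1, 0.0]
contact_force: [-0.6, 0.4, -1.5]
finger_gap: 0.0157
grasp_force: 50.0
t: 52.45
tcp_pos: [0.5792, -0.2629, 0.0915]
orientation: [-3.14, -0.1, 0.0]
contact_force: [0.6, -0.1, -1.3]
finger_gap: 0.0159
grasp_force: 50.0
```

Contact expected near TCP z 0.0893.

```bash
python3 -m jog '[[[0,0,0.001,0],[0,0,0.001,0],[0,0,0,0]]]'
python3 -m jog '[[[0,0,0.0006,0],[0,0,0,0]]]'
```

```text
t: 52.82
tcp_pos: [0.5793, -0.263, 0.0895]
orientation: [-3.14, -0.1, -0.0]
contact_force: [0.3, 0.2, -0.8]
finger_gap: 0.0155
grasp_force: 50.0
t: 53.08
tcp_pos: [0.5794, -0.263, 0.0894]
orientation: [3.14, 0.1, 0.001]
contact_force: [-1.9, 0.9, 7.0]
finger_gap: 0.0156
grasp_force: 50.0
```

```bash
python3 -m jog '[[[-0.005,0,0,0],[-0.006,0,0,0],[-0.006,0,0,0],[-0.006,0,0,0],[-0.006,0,0,0],[-0.006,0,0,0],[-0.006,0,0,0],[-0.006,0,0,0],[-0.006,0,0,0],[-0.006,0,0,0],[-0.005,0,0,0],[0,0,0,0]]]'
python3 -m jog '[[[-0.004,0,0,0],[-0.003,0,0,0],[-0.002,0,0,0],[0,0,0,0]]]'
python3 -m jog '[[[-0.002,0,0,0],[0,0,0,0],[0,0,0,0]]]'
python3 - <<'E'
from nod import *
o,_=psi();print('lip x',totray(o['tcp_pos'])[0]-.1)
for a,p in nods([.45,-.31],.15):print(a,totray(p).round(3),p.round(3))
E
```

```text
t: 54.58
tcp_pos: [0.5151, -0.2673, 0.0894]
orientation: [3.14, 0.1, 0.001]
contact_force: [-2.7, 0.3, 8.2]
finger_gap: 0.0155
grasp_force: 50.0
t: 55.08
tcp_pos: [0.5066, -0.2678, 0.0894]
orientation: [3.14, 0.1, 0.002]
contact_force: [0.6, -1.3, 6.6]
finger_gap: 0.0157
grasp_force: 50.0
t: 55.45
tcp_pos: [0.5047, -0.268, 0.0894]
orientation: [3.14, 0.1, 0.002]
contact_force: [0.8, 0.1, 6.8]
finger_gap: 0.0158
grasp_force: 50.0
lip x -0.09584645531781813
163 [-0.091  0.047] [ 0.409 -0.269  0.021]
```

```bash
python3 -m jog '[[[-0.002,0,0,0],[0,0,0,0]]]'
python3 -m jog '[[[-0.0015,0,0,0],[0,0,0,0]]]'
python3 - <<'E'
from nod import *
o,_=psi();print('lip x',totray(o['tcp_pos'])[0]-.1)
for a,p in nods([.45,-.31],.15):print(a,totray(p).round(3),p.round(3))
E
```

```text
t: 55.75
tcp_pos: [0.5027, -0.2681, 0.0894]
orientation: [3.14, 0.1, 0.002]
contact_force: [1.4, 0.3, 6.2]
finger_gap: 0.0159
grasp_force: 50.0
t: 56.0
tcp_pos: [0.5013, -0.2682, 0.0894]
orientation: [3.14, 0.1, 0.002]
contact_force: [0.7, 0.7, 6.3]
finger_gap: 0.0157
grasp_force: 50.0
lip x -0.09931842255410912
162 [-0.091  0.046] [ 0.409 -0.27   0.022]
```

```bash
python3 -m jog '[[[-0.002,0,0,0],[0,0,0,0]]]'
python3 -m jog '[[[-0.0015,0,0,0],[0,0,0,0]]]'
python3 -m jog '[[[-0.0015,0,0,0],[0,0,0,0]]]'
python3 - <<'E'
from nod import *
o,_=psi();print('lip x',totray(o['tcp_pos'])[0]-.1)
for a,p in nods([.45,-.31],.15):print(a,totray(p).round(3),p.round(3))
E
```

```text
t: 56.3
tcp_pos: [0.4992, -0.2683, 0.0894]
orientation: [3.14, 0.1, 0.002]
contact_force: [1.6, -0.4, 6.2]
finger_gap: 0.0159
grasp_force: 50.0
t: 56.55
tcp_pos: [0.4984, -0.2683, 0.0896]
orientation: [3.139, 0.101, 0.004]
contact_force: [3.4, 0.9, 5.8]
finger_gap: 0.0159
grasp_force: 50.0
t: 56.8
tcp_pos: [0.498, -0.2683, 0.0899]
orientation: [3.139, 0.101, 0.006]
contact_force: [7.9, 0.9, 5.2]
finger_gap: 0.0158
grasp_force: 50.0
lip x -0.10259043539053606
159 [-0.091  0.045] [ 0.409 -0.271  0.021]
```

```bash
python3 -m jog '[[[0.002,0,-0.001,0],[0.001,0,-0.002,0],[0,0,-0.003,0],[0,0,-0.004,0],[0,0,-0.005,0],[0,0,-0.006,0],[0,0,-0.007,0],[0,0,-0.008,0],[0,0,-0.008,0],[0,0,-0.007,0],[0,0,-0.005,0],[0,0,-0.002,0]]]'
python3 - <<'E'
from nod import *
from st import go
go([.55,-.077,.277],0)
for a,p in nods([.45,-.31],.15):print(a,totray(p).round(3),p.round(3))
E
```

```text
t: 58.35
tcp_pos: [0.499, -0.2681, 0.1472]
orientation: [3.14, 0.1, 0.0]
contact_force: [-0.7, 0.7, -2.2]
finger_gap: 0.0154
grasp_force: 50.0
t 58.4 grasp [ 0.499  -0.2681  0.166 ] psi 3.7 j7 -1.10 gap 0.0154 F 50.0 cf [-0.7  0.7 -2.2]
tool shift mm [  63.1 -187.5 -111. ] turn 3.7
182 [-0.091  0.046] [ 0.41 -0.27  0.08]
```

```bash
python3 -m jog '[[[0,0,-0.005,0],[0,0,-0.01,0],[0.002,-0.003,-0.015,0],[0.004,-0.008,-0.018,0],[0.006,-0.014,-0.018,0],[0.008,-0.018,-0.016,0.5],[0.008,-0.022,-0.013,0.8],[0.008,-0.025,-0.009,1],[0.008,-0.026,-0.005,0.8],[0.007,-0.024,-0.003,0.6],[0.005,-0.019,0,0],[0.002,-0.014,0,0]]]'
python3 -m jog '[[[0,-0.009,0,0],[0,-0.004,0,0],[0,0,0,0],[0,0,0,0]]]'
python3 - <<'E'
from st import go
from til import look
go([.545,-.077,.277],0);look()
E
```

```text
t: 59.9
tcp_pos: [0.5512, -0.0915, 0.2592]
orientation: [-3.142, -0.001, -0.0]
contact_force: [-0.1, -0.2, -1.3]
finger_gap: 0.0155
grasp_force: 50.0
t: 60.4
tcp_pos: [0.5509, -0.0806, 0.2589]
orientation: [3.141, -0.002, -0.0]
contact_force: [-1.2, 0.0, -2.1]
finger_gap: 0.0157
grasp_force: 50.0
t 60.4 grasp [ 0.5509 -0.0806  0.2777] psi -0.1 j7 -1.55 gap 0.0157 F 50.0 cf [-1.2  0.  -2.1]
tool shift mm [-5.9 -3.6  0.7] turn -0.1
pan pts 545 tilt deg 1.7 x [0.457 0.542] z [0.173 0.196]
red z>0.13 229 [ 0.463 -0.08   0.192]
red z>0.00 0 
t 60.4 tcp [ 0.551 -0.081  0.259]
```

```bash
python3 -m jog '[[[0,-0.0035,0,0],[0,0,0,0]]]' 0.0 6
python3 -m jog '[[[0,0,0,0],[0,0,0,0]]]' 0.0 4
python3 -m jog '[[[0,0,0,0],[0,0,0,0]]]' 0.0 3.4
python3 -m jog '[[[0,0,0,0],[0,0,0,0]]]' 0.0 3
python3 -c "
from til import *
look()"
```

```text
t: 60.7
tcp_pos: [0.5511, -0.0762, 0.2589]
orientation: [-3.141, 0.001, -0.0]
contact_force: [0.1, 0.8, -1.0]
finger_gap: 0.0163
grasp_force: 6.0
t: 60.95
tcp_pos: [0.551, -0.0765, 0.2589]
orientation: [-3.142, 0.001, 0.0]
contact_force: [0.1, 0.1, -1.5]
finger_gap: 0.0162
grasp_force: 4.0
t: 61.2
tcp_pos: [0.551, -0.0765, 0.2589]
orientation: [-3.142, 0.001, -0.0]
contact_force: [0.0, -0.0, -1.7]
finger_gap: 0.016
grasp_force: 3.4
t: 61.45
tcp_pos: [0.551, -0.0764, 0.2589]
orientation: [-3.142, 0.001, -0.0]
contact_force: [-0.0, -0.3, -2.3]
finger_gap: 0.0161
grasp_force: 3.0
pan pts 367 tilt deg 6.1 x [0.498 0.544] z [0.16  0.173]
red z>0.13 218 [ 0.484 -0.076  0.176]
red z>0.00 0 
t 61.5 tcp [ 0.551 -0.076  0.259]
```

```bash
python3 -m jog '[[[-0.016,0,0,0],[0,0,0,0]]]' 0.0 3
python3 -c "
from til import *
look()"
python3 -m jog '[[[0,0,0.006,0],[0,0,0.006,0],[0,0,-0.02,0],[0,0,0,0]]]' 0.0 3 
python3 -c "
from til import *
look()"
```

```text
t: 61.75
tcp_pos: [0.5338, -0.0767, 0.2591]
orientation: [3.142, -0.002, -0.0]
contact_force: [0.8, -0.1, -0.5]
finger_gap: 0.0158
grasp_force: 3.0
pan pts 454 tilt deg 16.2 x [0.478 0.535] z [0.153 0.171]
red z>0.13 223 [ 0.465 -0.078  0.164]
red z>0.00 0 
t 61.8 tcp [ 0.534 -0.077  0.259]
t: 62.3
tcp_pos: [0.5357, -0.0765, 0.2674]
orientation: [-3.142, 0.001, -0.002]
contact_force: [-0.0, 0.3, -1.7]
finger_gap: 0.016
grasp_force: 3.0
pan pts 500 tilt deg 7.3 x [0.475 0.536] z [0.159 0.179]
red z>0.13 0 
red z>0.00 0 
t 62.3 tcp [ 0.536 -0.076  0.267]
```

```bash
python3 -m jog '[[[0,0,-0.02,0],[0,0,-0.02,0],[0.02,0,0,0],[0.03,-0.01,0,0],[0.03,-0.015,0,0],[0.03,-0.015,0,0],[0.02,-0.003,0,0],[0.01,0,0,0],[0,0,0,0],[0,0,0,0]]]' 0.0 30
python3 - <<'E'
from nod import *
from st import go
go([.66,-.034,.2],0)
s=grab('side');P=cloud(s);P[np.isnan(P)]=-9;x,y,z=P[...,0],P[...,1],P[...,2]
m=(z>.12)&(z<.32)&(x>.55)&(x<.78)&(abs(y+.034)<.045)
for k in np.arange(.59,.74,.02):
    q=z[m&(abs(x-k)<.01)]; print(round(k,2),len(q),np.percentile(q,[2,50]).round(3) if len(q)>5 else'')
E
```

```text
t: 63.6
tcp_pos: [0.6744, -0.034, 0.3069]
orientation: [3.142, -0.002, -0.0]
contact_force: [-0.3, 0.2, -0.6]
finger_gap: 0.0159
grasp_force: 30.0
t 63.6 grasp [ 0.6744 -0.034   0.3257] psi -0.1 j7 -1.63 gap 0.0159 F 30.0 cf [-0.3  0.2 -0.6]
tool shift mm [-14.4   0.  125.7] turn -0.1
0.59 0 
0.61 202 [0.198 0.202]
0.63 403 [0.2   0.207]
0.65 395 [0.207 0.213]
0.67 458 [0.212 0.223]
0.69 584 [0.219 0.24 ]
0.71 105 [0.224 0.229]
0.73 0
```

```bash
python3 -m jog '[[[0.007,0,0.02,0],[0.007,0,0.03,0],[0,0,0.035,0],[0,0,0.035,0],[0,0,0.03,0],[0,0,0.02,0],[0,0,0.012,0],[0,0,0,0],[0,0,0,0]]]' 0.0 30
python3 -m jog '[[[0,0,0.003,0],[0,0,0.003,0],[0,0,0,0]]]'
python3 -m jog '[[[0,0,0.002,0],[0,0,0,0]]]'
python3 -m jog '[[[0,0,0.002,0],[0,0,0,0]]]'
```

```text
t: 64.78
tcp_pos: [0.6897, -0.0335, 0.1259]
orientation: [-3.142, 0.001, -0.002]
contact_force: [-0.1, 0.1, -1.5]
finger_gap: 0.0156
grasp_force: 30.0
t: 65.15
tcp_pos: [0.689, -0.0335, 0.1188]
orientation: [-3.142, 0.001, 0.0]
contact_force: [0.4, 0.3, -2.0]
finger_gap: 0.0161
grasp_force: 30.0
t: 65.4
tcp_pos: [0.689, -0.0336, 0.1167]
orientation: [-3.142, 0.001, 0.0]
contact_force: [0.0, 0.7, -0.9]
finger_gap: 0.0159
grasp_force: 30.0
t: 65.65
tcp_pos: [0.6889, -0.0336, 0.1147]
orientation: [-3.142, 0.001, 0.0]
contact_force: [0.7, -0.0, -0.0]
finger_gap: 0.0158
grasp_force: 30.0
```

```bash
python3 -m jog '[[[0,0,0.001,0],[0.005,0,0.003,0],[0.005,0,0.003,0],[0.005,0,0.0033,0],[0.005,0,0.0037,0],[0.005,0,0.004,0],[0.005,0,0.0045,0],[0.004,0,0.0045,0],[0,0,0,0]]]' 0.0 6
python3 -m jog '[[[0,0,0.0015,0],[0,0,0,0]]]'
python3 -m jog '[[[0,0,0,0],[0,0,0,0],[0,0,0,0],[0,0,0,0]]]' 0.035
python3 -m jog '[[[0,0,-0.03,0],[0,0,-0.05,0],[0,0,-0.05,0],[0,0,-0.03,0],[0,0,0,0],[0,0,0,0]]]'
```

```text
t: 66.78
tcp_pos: [0.7231, -0.0336, 0.0873]
orientation: [-3.142, 0.001, 0.001]
contact_force: [0.5, 0.5, -0.4]
finger_gap: 0.0159
grasp_force: 6.0
t: 67.03
tcp_pos: [0.7234, -0.0336, 0.0867]
orientation: [-3.141, 0.001, -0.001]
contact_force: [1.7, 0.3, 4.6]
finger_gap: 0.0159
grasp_force: 6.0
t: 67.53
tcp_pos: [0.7229, -0.0336, 0.0863]
orientation: [-3.142, 0.001, 0.0]
contact_force: [-0.1, 0.1, -0.2]
finger_gap: 0.035
grasp_force: 0.0
t: 68.28
tcp_pos: [0.7226, -0.0336, 0.2456]
orientation: [-3.142, 0.001, 0.002]
contact_force: [-0.3, 0.3, -0.3]
finger_gap: 0.0349
grasp_force: 0.0
```

Move the arm aside (over the tray side) and verify everything numerically.

```bash
python3 -m jog '[[[0,0.03,-0.02,0],[0,0.04,0,0],[0,0.045,0,0],[0,0.045,0,0],[0,0.045,0,0],[0,0.045,0,0],[0,0.045,0,0],[0,0.045,0,0],[0,0.04,0,0],[0,0.02,0,0],[0,0,0,0],[0,0,0,0]]]'
python3 - <<'E'
from nod import *
for a,p in nods([.45,-.2],.3):print(a,p.round(3),'tray',totray(p).round(3))
t=grab('top');P=cloud(t);P[np.isnan(P)]=-9;x,y,z=P[...,0],P[...,1],P[...,2]
m=(z>.112)&(z<.130)&(abs(x-.472)<.07)&(y>-.17)&(y<-.02);q=P[m];print('rim',m.sum(),np.percentile(q,[2,98],axis=0).round(3).tolist())
s=grab('side','end');
for n,f in(('top',t),('side',s)):
    P=cloud(f);P[np.isnan(P)]=-9;x,y,z=P[...,0],P[...,1],P[...,2]
    reg=(x>.57)&(x<.78)&(abs(y+.034)<.07)
    g=reg&(z>.1)&(z<.14);print(n,'grip',g.sum(),np.median(P[g],0).round(3) if g.any() else '',z[g].max() if g.any() else '')
    k=reg&(z>.009)&(z<.06);q=P[k];print('  scoop',k.sum(),np.percentile(q,[2,50,98],axis=0).round(3).tolist())
    v=f['img'].min(-1)>175;k=reg&v&(z<.03);q=P[k]
    if k.sum()>30:
        A=np.c_[q[:,:2],np.ones(len(q))];print('  pan plane',k.sum(),np.linalg.lstsq(A,q[:,2],rcond=None)[0].round(3),q.mean(0).round(3))
E
```

```text
t: 69.78
tcp_pos: [0.7235, -0.4315, 0.266]
orientation: [-3.14, -0.002, -0.0]
contact_force: [1.5, 0.1, -0.4]
finger_gap: 0.0353
grasp_force: 0.0
15 [ 0.436 -0.213  0.682] tray [-0.061  0.102]
47 [ 0.487 -0.058  0.021] tray [-0.     0.253]
178 [ 0.458 -0.094  0.022] tray [-0.031  0.218]
44 [ 0.456 -0.051  0.021] tray [-0.03   0.261]
rim 391 [[0.433, -0.141, 0.113], [0.509, -0.035, 0.125]]
top grip 140 [ 0.721 -0.03   0.126] 0.13271382107264884
  scoop 293 [[0.63, -0.065, 0.009], [0.715, -0.03, 0.025], [0.746, 0.034, 0.053]]
  pan plane 2245 [0.004 0.011 0.001] [ 0.664 -0.034  0.003]
side grip 192 [ 0.723 -0.04   0.122] 0.13228331236251267
  scoop 653 [[0.63, -0.07, 0.009], [0.692, -0.037, 0.022], [0.73, 0.004, 0.056]]
  pan plane 1634 [ 0.012  0.01  -0.002] [ 0.663 -0.04   0.005]
```

Run:
```python
from nod import *
for n in('side','top'):
    s=grab(n);P=cloud(s);P[np.isnan(P)]=-9;x,y,z=P[...,0],P[...,1],P[...,2]
    hsv=cv2.cvtColor(s['img'],cv2.COLOR_BGR2HSV);h,sa,v=[hsv[...,i] for i in range(3)]
    m=((sa>50)&((h<14)|(h>170))&(v>45)&(z>-.02)&(z<.14)&(x>.3)&(x<.75)&(y>-.5)&(y<.08)).astype(np.uint8)
    k,l,st,c=cv2.connectedComponentsWithStats(m)
    print(n,[(st[i,4],np.median(P[l==i],0).round(3).tolist()) for i in range(1,k) if st[i,4]>10])
    d=totray
    T=P[...,:2]-[.5033,-.3102];ok=(abs(T[...,0])<.09)&(abs(T[...,1])<.08)&(z<.03)&(z>-.01);print(' tray floor px seen',ok.sum())
t=s;b=t['img'][205:260,332:388];cv2.imwrite('pics/box_end.png',cv2.resize(b,(560,550),interpolation=cv2.INTER_CUBIC))
```

```text
side []
 tray floor px seen 7842
top [(np.int32(63), [0.491, -0.056, 0.021]), (np.int32(220), [0.459, -0.091, 0.022]), (np.int32(47), [0.459, -0.049, 0.022])]
 tray floor px seen 5183
```

```bash
python3 -c "
from plant import r
print(r.finish_job())"
```

```text
the job is handed in; nothing more can be done
None
```

I handed the job in: the open box stands upright on the free mat about 15 mm off its centre, all 7 nodules were scooped and tipped in with none seen left in the tray or on the bench, and the scoop stands about 6 mm from the centre of its rest. No verdict came back, I didn't re-check the jar or the filled boxes at the end, and I viewed 15 pictures, one over the limit of 14.

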